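Change the filters of the fume extractor

TASK

Put fresh filters in the bench fume extractor: first pull its speed lever back to off, pry up the extractor's cover with the flat-bladed opening tool (not with the fingers) and swing it wide open, and lay the tool back on its rubber mat. Move every filter cassette from the wooden carrier into the extractor, on edge and fully down, one to a slot (any free slot), then shut the cover fully, and only then set the speed lever straight up for half speed. Never move the lever out of off while the cover is open, and leave the other things on the bench where they are.

Things in the scene. Friction and masses are not known exactly. Their poses are not given: they have to be found in the camera images.
- bay (a point): Fume extractor, a fixed grey box. This point: centre of its filter bay's floor, 12 mm above the bench; x from the front wall to the hinge side (away from the robot), z up. Bay 100 (x) by 180 mm (y) inside, walls 6 mm thick, their top 105 mm above the bench. On the floor 5 black ribs along x, 90 mm long, 40 mm high, leave 4 slots 14 mm wide at y = -60, -20, +20, +60 mm from this point.
- notch (a point): Centre of the pry notch, on the outer face of the extractor's front wall: a cut-out in the wall's top edge, 60 mm wide, 16 mm high (89 to 105 mm above the bench), open to the bay behind; the shut cover closes it from above. Axes as bay.
- cover (a joint): Angle of the extractor's aluminium cover, rad: 0 shut, 1.75 fully open (a little past upright). Plate 112 (x) by 192 (y) by 5 mm, flush with the walls, without a handle, hinged on its far (+x) edge; lifting its front edge opens it. Stiff hinge: it stays where it is left; about 0.3 N m to raise, 0.2 N m or less to lower.
- cover_hinge (a point): Middle of the cover's hinge line, at its underside when shut (106 mm above the bench), 56 mm in +x from the bay's centre; fixed, axes as bay. Behind it a fan section, 192 mm wide and 100 mm high, goes on for 121 mm.
- cover_edge (a point): Middle of the cover's front edge, at its underside, 112 mm from the hinge; moves with the cover.
- speed_lever (a joint): Angle of the speed lever, rad: 0 off (leaning 0.8 rad towards the controller's -x, that is towards the robot), 0.8 half speed (straight up), 1.6 full speed (leaning 0.8 rad away). It stays where it is left, 0.1 N m.
- lever_grip (a point): Centre of the lever's cross handle, a black bar 34 mm long along the lever's pivot axis and 18 mm in diameter, 85 mm from the pivot.
- lever_pivot (a point): Pivot of the speed lever, in the middle of the top of its controller (a black box 110 by 70 mm, 35 mm high, fixed to the bench); x is the direction of full speed, y the pivot axis, z up. Two low rails, 46 mm high, stand at 20 mm either side of the lever.
- mat_mid (a point): Centre of the top of the tool's black rubber mat, 230 mm (x) by 90 mm (y), 2 mm thick, fixed.
- tool_grip (a point): Opening tool: wooden handle, flat steel blade, 90 g. This point lies in the handle at half its height (13 mm over what it lies on), near the centre of mass; x to the blade, z up. Handle 22 mm wide, 26 mm high, from 70 mm behind this point to 30 mm ahead; the blade runs on to 125 mm ahead, 24 mm wide, 3 mm thick, at this point's height.
- tool_tip (a point): Middle of the blade's end edge, 125 mm ahead of tool_grip.
- tool: The whole opening tool; origin under the joint of handle and blade, 30 mm ahead of tool_grip; same axes.
- carrier: Wooden carrier, fixed to the bench, 114 mm (x) by 186 mm (y); origin under its centre, z up. It holds the fresh cassettes on edge in 4 slots along x, 14 mm wide, at y = -60, -20, +20, +60 mm; slot floor 8 mm and ribs 48 mm above the bench.
- cass0_mid (a point): Centre of a filter cassette (number 0; absent in some starts), a stiff grey frame with white pleats, 84 mm long (x), 10 mm thick (y), 85 mm high (z), 120 g; x along its length, z up.
- cass1_mid (a point): Centre of a filter cassette (number 1; absent in some starts), a stiff grey frame with white pleats, 84 mm long (x), 10 mm thick (y), 85 mm high (z), 120 g; x along its length, z up.
- cass2_mid (a point): Centre of a filter cassette (number 2; absent in some starts), a stiff grey frame with white pleats, 84 mm long (x), 10 mm thick (y), 85 mm high (z), 120 g; x along its length, z up.
- cass3_mid (a point): Centre of a filter cassette (number 3; absent in some starts), a stiff grey frame with white pleats, 84 mm long (x), 10 mm thick (y), 85 mm high (z), 120 g; x along its length, z up.
- mug: Bystander: blue mug; origin under its centre. Leave it alone.
- tape: Bystander: roll of tape lying flat, 100 mm across; origin under its centre. Leave it alone.
- spray: Bystander: spray can, 170 mm high; origin under its centre. Leave it alone.
- glue: Bystander: small glue bottle, 90 mm high; origin under its centre. Leave it alone.
Mind the look-alikes: they are no part of the job. There is more than one size of the part that bears mat_mid; the job needs the larger.

How it is judged (in metres and radians):
On the way, in this order (a step that is already met when the one before it is completed fails the run):
1. the speed lever is pulled back to off (within 0.15 rad) while the cover is still shut (value of joint speed_lever below 0.15 rad and value of joint cover below 0.06 rad), for 0.2 s.
2. the cover is levered up past 0.2 rad by the opening tool, with no finger on the cover (value of joint cover above 0.2 rad and contact force between tool and cover above 0.2 N and contact force between each of the arm, the fingers and cover below 0.1 N), for 0.1 s.
3. the cover stands wide open (past 1.2 rad) and every cassette is fully down in a slot of the extractor, let go (value of joint cover above 1.2 rad and x of cass0_mid in the frame of bay between -0.025 and 0.025 m and y of cass0_mid in the frame of bay between -0.075 and 0.075 m and z of cass0_mid in the frame of bay between 0.036 and 0.047 m and angle between each of cass0_mid, cass1_mid, cass2_mid, cass3_mid's own z axis and vertical below 0.16 rad and x of cass1_mid in the frame of bay between -0.025 and 0.025 m and y of cass1_mid in the frame of bay between -0.075 and 0.075 m and z of cass1_mid in the frame of bay between 0.036 and 0.047 m and x of cass2_mid in the frame of bay between -0.025 and 0.025 m and y of cass2_mid in the frame of bay between -0.075 and 0.075 m and z of cass2_mid in the frame of bay between 0.036 and 0.047 m and x of cass3_mid in the frame of bay between -0.025 and 0.025 m and y of cass3_mid in the frame of bay between -0.075 and 0.075 m and z of cass3_mid in the frame of bay between 0.036 and 0.047 m and contact force between the fingers and cass0 below 0.1 N and contact force between the fingers and cass1 below 0.1 N and contact force between the fingers and cass2 below 0.1 N and contact force between the fingers and cass3 below 0.1 N), for 0.2 s.
4. the cover is shut (within 0.06 rad) over the cassettes, the lever still at off (value of joint cover below 0.06 rad and value of joint speed_lever below 0.25 rad and x of cass0_mid in the frame of bay between -0.025 and 0.025 m and y of cass0_mid in the frame of bay between -0.075 and 0.075 m and z of cass0_mid in the frame of bay between 0.036 and 0.047 m and angle between each of cass0_mid, cass1_mid, cass2_mid, cass3_mid's own z axis and vertical below 0.16 rad and x of cass1_mid in the frame of bay between -0.025 and 0.025 m and y of cass1_mid in the frame of bay between -0.075 and 0.075 m and z of cass1_mid in the frame of bay between 0.036 and 0.047 m and x of cass2_mid in the frame of bay between -0.025 and 0.025 m and y of cass2_mid in the frame of bay between -0.075 and 0.075 m and z of cass2_mid in the frame of bay between 0.036 and 0.047 m and x of cass3_mid in the frame of bay between -0.025 and 0.025 m and y of cass3_mid in the frame of bay between -0.075 and 0.075 m and z of cass3_mid in the frame of bay between 0.036 and 0.047 m), for 0.2 s.
At the end, for the whole second after the job is handed in: Lever at half speed (0.8 rad, within 0.12); cover shut (within 0.06 rad); every present cassette upright (within 0.16 rad) on the floor of an extractor slot (centre 36 to 47 mm above the bay floor); opening tool at rest with its handle point on the rubber mat (value of joint speed_lever between 0.68 and 0.92 rad and value of joint cover below 0.06 rad and linear speed of tool below 0.03 m/s and x of cass0_mid in the frame of bay between -0.025 and 0.025 m and y of cass0_mid in the frame of bay between -0.075 and 0.075 m and z of cass0_mid in the frame of bay between 0.036 and 0.047 m and angle between each of cass0_mid, cass1_mid, cass2_mid, cass3_mid's own z axis and vertical below 0.16 rad and x of cass1_mid in the frame of bay between -0.025 and 0.025 m and y of cass1_mid in the frame of bay between -0.075 and 0.075 m and z of cass1_mid in the frame of bay between 0.036 and 0.047 m and x of cass2_mid in the frame of bay between -0.025 and 0.025 m and y of cass2_mid in the frame of bay between -0.075 and 0.075 m and z of cass2_mid in the frame of bay between 0.036 and 0.047 m and x of cass3_mid in the frame of bay between -0.025 and 0.025 m and y of cass3_mid in the frame of bay between -0.075 and 0.075 m and z of cass3_mid in the frame of bay between 0.036 and 0.047 m and x of tool_grip in the frame of mat_mid between -0.115 and 0.115 m and y of tool_grip in the frame of mat_mid between -0.045 and 0.045 m and z of tool_grip in the frame of mat_mid between 0.005 and 0.022 m); the robot touches nothing.
It fails at once if the lever is out of off (past 0.25 rad) while the cover is open (past 0.15 rad) (value of joint speed_lever above 0.25 rad and value of joint cover above 0.15 rad).
It fails at once if a bystander is moved more than 40 mm (distance of any of mug, tape, spray, glue from where it was at the start of the episode above 0.04 m).
Of cass0, cass1, cass2, cass3 only 2 to 4 are there at a start; the rules pass over those that are not, and their reading is None.
At some moment in a run one of tool may be knocked a few centimetres aside while the robot is not near it.
It also fails if it takes over 210 s, if anything falls off the work surface, if the arm or the gripper's body presses on something with over 40 N, if the wrist force passes 120 N, or if a joint passes its speed limit or range.

ROBOT

A 6-joint arm with a two-finger parallel gripper is mounted at the origin on the work surface. World frame = base frame: x ahead of the robot, y to its left, z up, the work surface at z = 0. Lengths are in mm, angles in degrees, forces in N, time in s.
With the tool pointing down it reaches from about 350 to 850 mm from the base axis. Payload 8.1 kg.
Tool frame: the origin (TCP) lies on the centre line of the jaws, within the pads' length; the fingertips stand 19 mm ahead of it and the grasp point (between the pads) is the TCP; z points along the fingers, y is the line along which they close (so a half turn about z gives the same grasp; the last joint's range is limited). The gripper opens to 85 mm and grips with 20 to 120 N. Pads are 22 mm wide; open, the fingers measure 114 mm over their backs; the gripper's body (76 mm by 85 mm) begins 54 mm behind the grasp point. The pads swing forward as they close: fully open they stand 13 mm farther back than shut.
Start: joints at [-4.893, 7.471, 85.268, -0, 87.261, -4.893], TCP at [600.005, 0.022, 250.292] pointing down, gripper open.
Joint ranges: [-169.43, 169.43], [-51.17, 129.36], [1.28, 143.12], [-76.62, 256.62], [0, 156.53], [-152.29, 152.29]. Speed limits (degrees/s): [136.94, 136.94, 159.86, 180, 180, 180].

INTERFACE

Orientations are given as [roll, pitch, yaw] about the fixed x, y, z axes, in that order (R = Rz(yaw) Ry(pitch) Rx(roll)).
In Python, from bench import r gives the robot as it stands. The module is installed in compiled form; this text tells all that it offers.
- The arm moves only by the tool servo_tool, never from a script. Its arguments are lists of equal length, an entry for each row: "fingers": the finger opening in m, from 0 to 0.0854; "linear": the shift along the tool's x, y, z in m, a list of three; "rotation": the turn, a rotation vector about the tool's x, y, z in degrees, a list of three. A call has 1 to 10 rows; each row is the pose to reach, as a shift and turn from the pose commanded when the call began, along the tool's axes at that moment; what a row does not reach only later rows make up. A row lasts 1/10 s, in which the tool goes at most 50 mm and 8.59 degrees, less where a joint would pass 70% of its speed; a pose out of reach is approached as far as the arm can. A call with a gripper value outside its range is refused whole. The fingers move at their own pace and stop on an object; "force" is the grip in N (left out, the last holds). Time passes only in rows, so rows that repeat a pose let the fingers close. It gives the time, the measured TCP pose, the force, the opening and the grip force at its end, in the units of the state.
- r.sense(): the state, without advancing time (a new reading comes with each control period).
- r.snapshot(name): name is "scene" or "side" or "wrist"; returns a dict with "frame" (480x640x3 uint8, red, green, blue), "fx", "fy", "cx", "cy" (pixels), "camera_from_world" (4x4, takes a point from world to camera coordinates). Camera axes: x right, y up, looking along -z (the intrinsics and any distortion apply to the point x, -y, -z); pixel columns grow to the right and rows downward; lengths in mm; the calibration is good to about 2 mm. A picture is of the moment at which its call begins. There is no depth.
- r.hand_in(): hands the job in; it is judged then, once.
The state is a dict: "time": time; "joint_pos": joint angles; "qd": joint speeds; "joint_efforts": joint torques, N m; "tool_pos": TCP position; "tcp_rot": TCP orientation; "ft_force": force on the tool from outside, world axes, zero at the start; "wrist_torque": the same for the moment, N m; "finger_gap": finger opening in mm; "grip_force": force on a finger pad.
Only numpy, scipy, OpenCV 4.12 (cv2) and the standard library are available. Lean on these libraries where they do the work, as an engineer would, in place of code of your own. Each camera call takes 0.05 s, during which the arm holds its last target. There are 200 camera calls.

## Working session

There is one attempt and no reset: what is moved stays moved. The work goes in short steps, Python scripts to look and compute and a tool call to move; the robot and the scene stay as the last step left them, time stands still between calls to the robot, and variables do not carry over. Pictures are saved under pics/ and viewed, at most 14 in all, crops included, and the job is handed in when it is done.

Besides the shell and the picture viewer there is one more tool, called after "Request:" by a JSON object that holds its "api" and its "payload", one argument or row to a line. servo_tool: Moves the arm, as the interface text tells. Its arguments: {"type":"object","properties":{"fingers":{"type":"array","items":{"type":"number"}},"linear":{"type":"array","items":{"type":"array","items":{"type":"number"}}},"rotation":{"type":"array","items":{"type":"array","items":{"type":"number"}}},"force":{"type":"number"}},"required":["fingers","linear","rotation"]}

```bash
ls; mkdir -p pics
cat > h.py <<'E'
import numpy as np, cv2
from bench import r
def snap(n,f=None):
    s=r.snapshot(n)
    if f: cv2.imwrite('pics/'+f,cv2.cvtColor(s['frame'],cv2.COLOR_RGB2BGR))
    return s
def ray(s,u,v):
    T=np.array(s['camera_from_world']);R=T[:3,:3];t=T[:3,3]
    d=np.array([(u-s['cx'])/s['fx'],-(v-s['cy'])/s['fy'],-1.])
    return -R.T@t,R.T@d
def plane(s,u,v,z):
    o,d=ray(s,u,v);return o+d*(z-o[2])/d[2]
def proj(s,p):
    T=np.array(s['camera_from_world']);c=T[:3,:3]@np.array(p,float)+T[:3,3]
    return s['cx']+s['fx']*c[0]/-c[2], s['cy']+s['fy']*-c[1]/-c[2]
E
python3 - <<'E'
from h import *
for n in('scene','side','wrist'):
    s=snap(n,n+'0.png');print({k:v for k,v in s.items() if k not in('frame','camera_from_world')}); print(ray(s,320,240))
print(r.sense())
E
```

```text
pics
{'fx': 483.06097413587486, 'fy': 483.06097413587486, 'cx': 317.55788103059297, 'cy': 245.56173755014365}
(array([1192.86667428,  467.25123931, 1117.48665536]), array([-0.55285496, -0.34359208, -0.75924567]))
{'fx': 582.4315408967201, 'fy': 582.4315408967201, 'cx': 320.1324055162272, 'cy': 236.47110129453856}
(array([  433.34442894, -1224.69092032,   941.82530271]), array([ 0.02032843,  0.81371132, -0.58094526]))
{'fx': 352.8896800667158, 'fy': 352.8896800667158, 'cx': 316.7064695727504, 'cy': 235.70306176941054}
(array([599.39560367,  66.25551108, 373.32396795]), array([ 0.00806995, -0.27141271, -0.9625515 ]))
{'time': 0.15, 'joint_pos': array([-4.89308835e+00,  7.50385619e+00,  8.53159885e+01, -5.49293647e-06,
        8.72628170e+01, -4.89376144e+00]), 'qd': array([-0.08081128, -0.02829867, -0.18996974, -0.09058374,  0.02717464,
        0.0042562 ]), 'joint_efforts': array([ 1.01583330e-03, -5.70061326e+01, -5.01160097e+01, -1.39109225e-04,
        9.69119486e-03, -7.10949371e-05]), 'tool_pos': array([5.99592431e+02, 5.68991115e-02, 2.49489098e+02]), 'tcp_rot': array([-1.79917639e+02, -7.04626803e-03,  9.00006683e+01]), 'ft_force': array([0.05323379, 0.73253184, 0.13231994]), 'wrist_torque': array([0.02806662, 0.02991131, 0.00258239]), 'grip_force': 0.0, 'finger_gap': 85.35017387513132}
```

View pics/scene0.png

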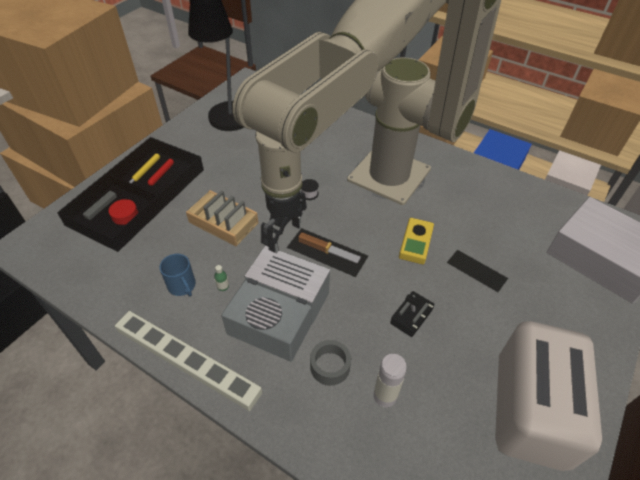

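View pics/side0.png

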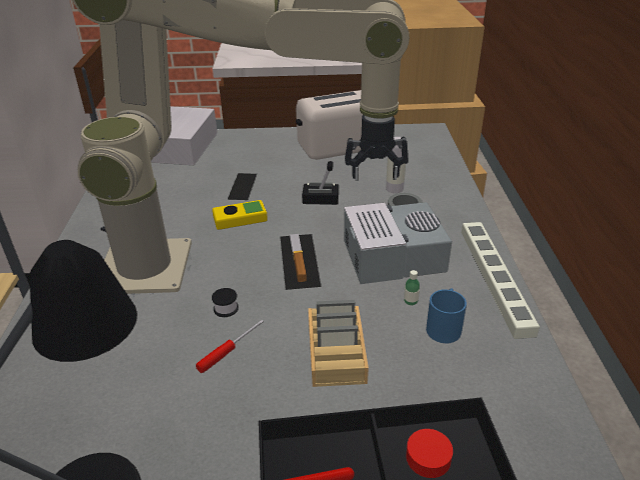

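The scene view shows three or so cassettes in the carrier (222,215), the tool on its mat (328,250), the extractor (280,300) and the lever box (413,313). The side view has the same things at (338,345), (300,262), (395,235) and (320,190). Next I'll view enlarged crops.

Run:
```python
import cv2
a=cv2.imread('pics/side0.png')[150:390,200:470];cv2.imwrite('pics/side0c.png',cv2.resize(a,None,fx=2.5,fy=2.5,interpolation=cv2.INTER_CUBIC))
a=cv2.imread('pics/scene0.png')[180:360,180:445];cv2.imwrite('pics/scene0c.png',cv2.resize(a,None,fx=3,fy=3,interpolation=cv2.INTER_CUBIC))
```

```text
(no output)
```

View pics/side0c.png

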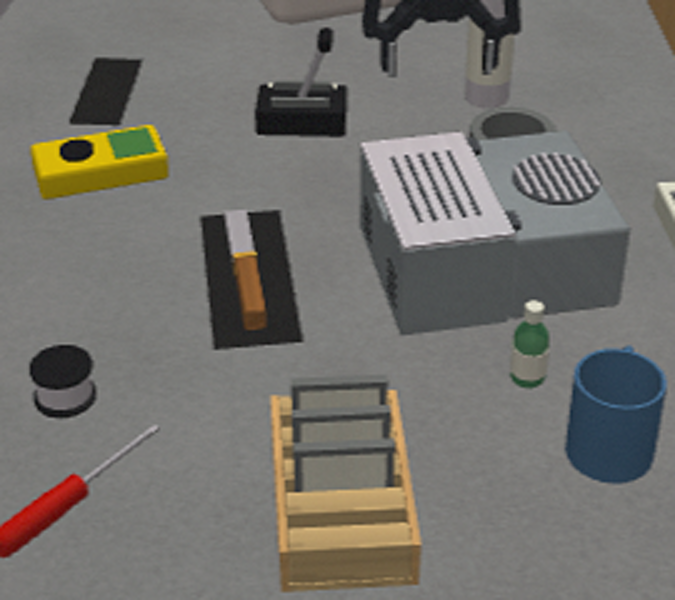

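View pics/scene0c.png

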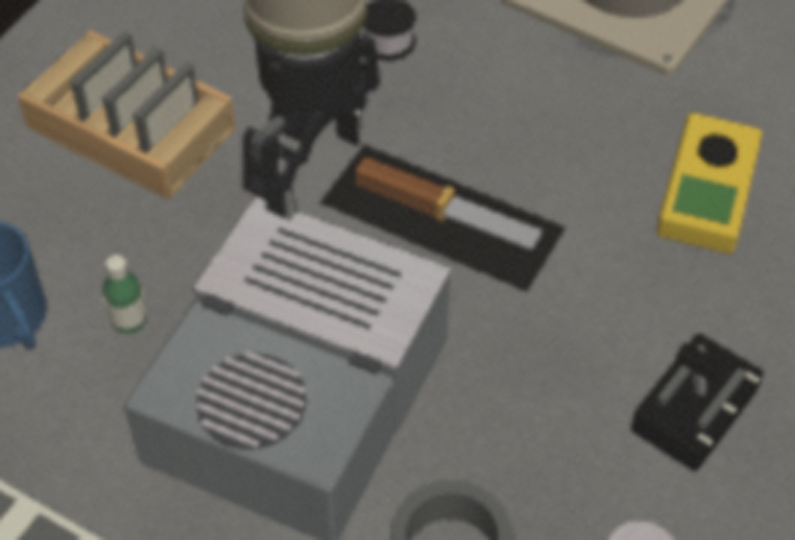

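The crops show the cover corners, mat, tool (blade toward +y), the lever leaning away from the robot with its handle at crop (325,40), and three cassettes with top bars at crop rows 383, 413 and 448.

```bash
cat >> h.py <<'E'
def tri(s1,p1,s2,p2):
    (a,d),(b,e)=ray(s1,*p1),ray(s2,*p2)
    k=np.linalg.lstsq(np.c_[d,-e],b-a,rcond=None)[0]
    P,Q=a+d*k[0],b+e*k[1]; return (P+Q)/2,np.linalg.norm(P-Q)
E
python3 - <<'E'
from h import *
np.set_printoptions(precision=1,suppress=True)
S=snap('side');C=snap('scene')
f=lambda p:(200+p[0]/2.5,150+p[1]/2.5)
g=lambda p:(180+p[0]/3,180+p[1]/3)
for n,z,ps,pc in [('cover',111,[(362,143),(462,133),(513,236),(410,247)],[(450,268),(398,366),(197,290),(258,203)]),
 ('mat',2,[(201,216),(283,210),(301,343),(214,348)],[(563,228),(529,290),(323,202),(365,147)][0:0]),
 ('tool',15,[(226,212),(247,211),(267,327),(246,329)],[(541,234),(527,249)]),
 ('cass',93,[(291,383),(388,380),(291,415),(390,412),(292,451),(393,445)],[(194,70),(145,120),(162,55),(112,105),(130,40),(80,88)]),
 ('mat',2,[],[(563,228),(529,290),(323,202),(365,147)]),
 ('ctrl',35,[(257,88),(347,86),(346,124),(257,124)],[(700,337),(762,377),(695,463),(635,415)]),
 ('boxbase',0,[(402,333),(506,322)],[])]:
    print(n);print(' side',*[plane(S,*f(p),z)[:2] for p in ps]);print(' scene',*[plane(C,*g(p),z)[:2] for p in pc])
print(tri(S,f((325,40)),C,g((760,377)))); o,d=ray(S,*f((325,40)));print(o+d*((np.array([460,480,500.])-0-0)[:,None]-0)*0)
for z in (95,105,110,115,120):print(z,plane(S,*f((325,40)),z),proj(C,plane(S,*f((325,40)),z)))
E
```

```text
cover
 side [533.6  85.8] [642.3  99.8] [667.9 -90.4] [ 566.6 -103. ]
 scene [530.5  88.1] [640.  105.9] [669.8 -80.8] [563.3 -95.4]
mat
 side [355.8 115. ] [448.1 121.8] [ 460.2 -110.8] [ 373.5 -114.1]
 scene
tool
 side [384.5 102.7] [407.9 103.4] [426.8 -99.8] [ 405.9 -101.9]
 scene [383.5 104. ] [407.  101.9]
cass
 side [ 447. -272.] [ 531.6 -272.3] [ 445.8 -312.5] [ 529.9 -312.9] [ 445.4 -355.6] [ 529.  -352.7]
 scene [ 449.3 -261.6] [ 528.5 -258.6] [ 450.3 -301.5] [ 530.7 -298.1] [ 451.4 -342.1] [ 530.4 -339.2]
mat
 side
 scene [355.4 114.1] [439.6 123.9] [ 458.4 -102.9] [ 374.1 -109.3]
ctrl
 side [422.1 339.7] [533.4 338.2] [526.8 248.8] [421.2 254.8]
 scene [422.6 289.6] [431.3 354.2] [541.9 342.2] [527.8 278. ]
boxbase
 side [562.4 -98. ] [669.3 -86.1]
 scene
(array([495.4, 355.8, 100.7]), np.float64(29.333902331798722))
[[  433.3 -1224.7   941.8]
 [  433.3 -1224.7   941.8]
 [  433.3 -1224.7   941.8]]
95 [506.8 347.5  95. ] (np.float64(423.6333631239597), np.float64(312.7686862455128))
105 [506. 329. 105.] (np.float64(417.6422902990821), np.float64(306.83869424642285))
110 [505.5 319.7 110. ] (np.float64(414.6436434277323), np.float64(303.8706195000498))
115 [505.1 310.4 115. ] (np.float64(411.6429200451895), np.float64(300.90048941315274))
120 [504.7 301.1 120. ] (np.float64(408.64011799378454), np.float64(297.9283018500603))
```

Request:
{"api": "servo_tool", "payload": {
  "fingers": [0.05,0.05,0.05,0.05,0.05,0.05,0.05,0.05,0.05,0.05],
  "linear": [
    [0.045,-0.013,0],
    [0.09,-0.027,0],
    [0.135,-0.04,0],
    [0.18,-0.054,0],
    [0.225,-0.068,0],
    [0.27,-0.082,0],
    [0.312,-0.095,0],
    [0.312,-0.095,0],
    [0.312,-0.095,0],
    [0.312,-0.095,0]
  ],
  "rotation": [
    [0,0,1],
    [0,0,2],
    [0,0,3],
    [0,0,4],
    [0,0,5],
    [0,0,6],
    [0,0,7],
    [0,0,7],
    [0,0,7],
    [0,0,7]
  ]
}}

```text
time: 1.25
tool_pos: [505.2, 311.3, 250.1]
tcp_rot: [-180.0, 0.0, 83.0]
ft_force: [-0.5, 0.1, -0.9]
finger_gap: 50.0
grip_force: 0.0
```

Run:
```python
from h import *
np.set_printoptions(precision=1,suppress=True)
S=snap('side','s1.png');C=snap('scene','c1.png');W=snap('wrist','w1.png')
a=[x['frame'][:,:,::-1] for x in (S,C,W)]
b=[cv2.resize(a[0][140:220,280:360],(400,400)),cv2.resize(a[1][270:350,370:450],(400,400))]
p=np.vstack([np.hstack(b),np.zeros((200,800,3),np.uint8)])
cv2.imwrite('pics/m1.png',np.hstack([np.vstack(b)[:,:],cv2.resize(a[2],(400,300)).repeat(1,0) if 0 else np.zeros((800,0,3),np.uint8)]))
w=cv2.resize(a[2],(533,400)); cv2.imwrite('pics/m1.png',np.hstack([w,np.vstack([cv2.resize(x,(200,200)) for x in b])]))
print(r.sense()['tool_pos'],r.sense()['tcp_rot'])
```

```text
[505.6 310.8 250.3] [180.    0.   82.9]
```

View pics/m1.png

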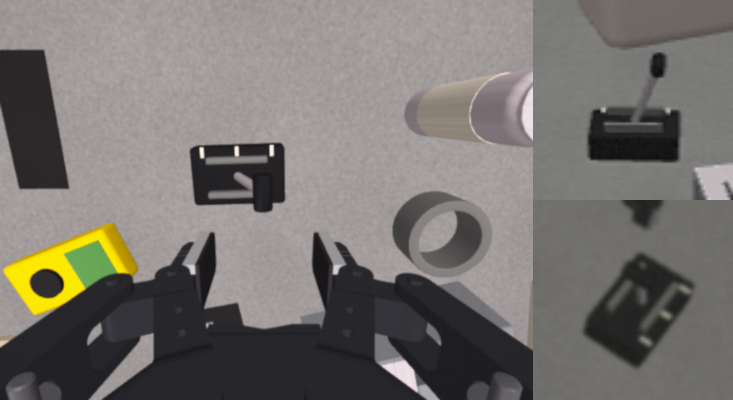

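The wrist view shows the controller (corners (192,147)–(284,202) in the montage) and the handle at (263,192), leaning toward +x.

Run:
```python
from h import *
np.set_printoptions(precision=1,suppress=True)
W=snap('wrist');S=snap('side')
k=1.2008
for p in [(192,147),(284,144),(284,202),(193,206),(238,174)]: print(plane(W,p[0]*k,p[1]*k,35))
for p in [(263,180),(263,205),(263,192)]: print(plane(W,p[0]*k,p[1]*k,112))
print(tri(W,(263*k,192*k),S,(280+(658-533)*.4,140+65*.4)))
```

```text
[428.  353.9  35. ]
[532.8 344.3  35. ]
[525.5 275.8  35. ]
[416.  284.4  35. ]
[475.6 316.4  35. ]
[506.  321.8 112. ]
[503.  298.2 112. ]
[504.6 310.6 112. ]
(array([504.9, 311.2, 114.6]), np.float64(0.5008053617943832))
```

Request:
{"api": "servo_tool", "payload": {
  "fingers": [0.05,0.05,0.05,0.05,0.024,0.024,0.024,0.024],
  "linear": [
    [0,0,0.045],
    [0,0,0.09],
    [0,0,0.125],
    [0,0,0.137],
    [0,0,0.137],
    [0,0,0.137],
    [0,0,0.137],
    [0,0,0.137]
  ],
  "rotation": [
    [0,0,0],
    [0,0,0],
    [0,0,0],
    [0,0,0],
    [0,0,0],
    [0,0,0],
    [0,0,0],
    [0,0,0]
  ]
}}

```text
time: 2.3
tool_pos: [506.3, 312.7, 115.7]
tcp_rot: [179.8, -0.1, 83.0]
ft_force: [-1.0, -0.9, 0.8]
finger_gap: 23.7
grip_force: 0.6
```

Request:
{"api": "servo_tool", "payload": {
  "fingers": [0.024,0.024,0.024,0.024,0.024,0.024,0.024,0.024,0.024,0.024],
  "linear": [
    [0,-0.01,-0.003],
    [0,-0.02,-0.006],
    [0,-0.03,-0.006],
    [0,-0.04,-0.005],
    [0,-0.05,-0.003],
    [0,-0.06,0.001],
    [0,-0.07,0.006],
    [0,-0.08,0.012],
    [0,-0.09,0.018],
    [0,-0.094,0.02]
  ],
  "rotation": [
    [0,0,0],
    [0,0,0],
    [0,0,0],
    [0,0,0],
    [0,0,0],
    [0,0,0],
    [0,0,0],
    [0,0,0],
    [0,0,0],
    [0,0,0]
  ]
}}

```text
time: 3.3
tool_pos: [418.4, 323.0, 97.4]
tcp_rot: [179.1, -0.1, 83.0]
ft_force: [30.9, -17.4, 16.9]
finger_gap: 24.1
grip_force: 62.5
```

Request:
{"api": "servo_tool", "payload": {
  "fingers": [0.024,0.024,0.024],
  "linear": [
    [0,0,0],
    [0,0,0],
    [0,0,0]
  ],
  "rotation": [
    [0,0,0],
    [0,0,0],
    [0,0,0]
  ]
}}

```text
time: 3.6
tool_pos: [418.6, 322.8, 97.5]
tcp_rot: [179.1, -0.1, 83.0]
ft_force: [19.4, -13.2, 12.7]
finger_gap: 24.5
grip_force: 64.5
```

Run:
```python
from h import *
S=snap('side');C=snap('scene');W=snap('wrist')
a=[x['frame'][:,:,::-1] for x in (S,C,W)]
b=[cv2.resize(a[0][140:220,280:360],(200,200)),cv2.resize(a[1][270:350,370:450],(200,200))]
cv2.imwrite('pics/m2.png',np.hstack([cv2.resize(a[2],(533,400)),np.vstack(b)]))
```

```text
(no output)
```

View pics/m2.png

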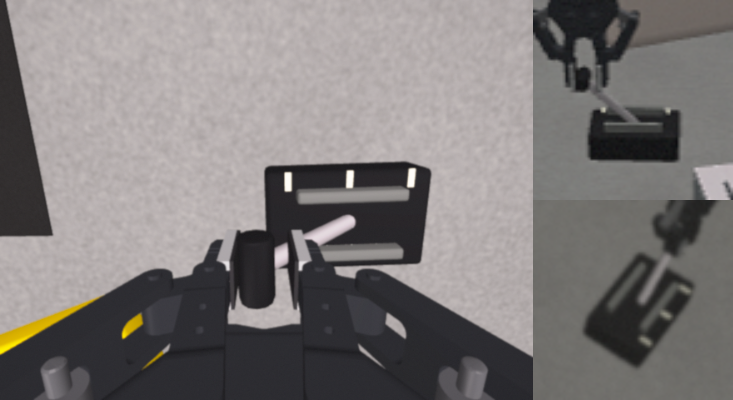

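The lever is against its off stop: the side crop shows it leaning to the robot, with the handle between the pads. I'll release it and go to the tool.

Request:
{"api": "servo_tool", "payload": {
  "fingers": [0.04,0.05,0.05,0.05,0.05,0.05],
  "linear": [
    [0,0.001,0],
    [0,0.001,0],
    [0,0.001,-0.03],
    [0,0.001,-0.075],
    [0,0.001,-0.12],
    [0,0.001,-0.14]
  ],
  "rotation": [
    [0,0,0],
    [0,0,0],
    [0,0,0],
    [0,0,0],
    [0,0,0],
    [0,0,0]
  ]
}}

```text
time: 4.35
tool_pos: [412.8, 324.2, 236.9]
tcp_rot: [179.9, -0.1, 83.0]
ft_force: [0.7, 0.7, 0.7]
finger_gap: 49.7
grip_force: 0.0
```

Request:
{"api": "servo_tool", "payload": {
  "fingers": [0.05,0.05,0.05,0.05,0.05,0.05,0.05,0.05,0.05,0.05],
  "linear": [
    [-0.045,0.004,0],
    [-0.09,0.008,0],
    [-0.135,0.012,0],
    [-0.18,0.016,0],
    [-0.225,0.02,0],
    [-0.27,0.024,0],
    [-0.315,0.028,0],
    [-0.343,0.031,0],
    [-0.343,0.031,0],
    [-0.343,0.031,0]
  ],
  "rotation": [
    [0,0,-2],
    [0,0,-4],
    [0,0,-6],
    [0,0,-8],
    [0,0,-10],
    [0,0,-12],
    [0,0,-12],
    [0,0,-12],
    [0,0,-12],
    [0,0,-12]
  ]
}}

```text
time: 5.35
tool_pos: [400.8, -20.6, 232.2]
tcp_rot: [-179.9, -0.1, 94.9]
ft_force: [0.4, 0.2, -0.5]
finger_gap: 49.9
grip_force: 0.0
```

Run:
```python
from h import *
np.set_printoptions(precision=1,suppress=True)
W=snap('wrist','w3.png');S=snap('side','s3.png')
for s,z in((W,28),(S,28)):
    f=s['frame'].astype(int);hsv=cv2.cvtColor(s['frame'],cv2.COLOR_RGB2HSV)
    m=cv2.inRange(hsv,(5,110,60),(18,255,255))
    n,l,st,ce=cv2.connectedComponentsWithStats(m)
    for i in range(1,n):
        if st[i,4]>60:
            c=max(cv2.findContours((l==i).astype('uint8'),0,2)[0],key=len);q=cv2.minAreaRect(c)
            print(st[i],[plane(s,*p,z)[:2] for p in cv2.boxPoints(q)])
x=r.sense();print(x['tool_pos'],x['tcp_rot'])
```

```text
[ 310  181   28  101 2234] [array([391.5,   9.3]), array([416.3,  11.4]), array([426.3, -87.2]), array([399.5, -89.5])]
[164   0  43   7 256] [array([-457.6, 2802.6]), array([-181.4, 2776.9]), array([-161.9, 2620.5]), array([-428.7, 2644.7])]
[209   0  26   6 146] [array([-161.8, 2775.1]), array([   1.5, 2759.9]), array([  12.7, 2629.6]), array([-145.9, 2644.1])]
[  355     0   285   381 42865] [array([ 455.3, 1720. ]), array([3045.4, 9415.5]), array([1760.7,   48.6]), array([1082.4, -462.9])]
[621  41  19  18  73] [array([2018.7, 1651.6]), array([2081.1, 1741.6]), array([2072.3, 1530.3]), array([2013.6, 1450.4])]
[139  58  33   9 183] [array([-345.7, 1524.8]), array([-364.7, 1633.2]), array([-194.1, 1556.6]), array([-180.6, 1452.7])]
[154  69  40  11 406] [array([-258.8, 1465.6]), array([ -76.1, 1452.1]), array([ -57.2, 1319.8]), array([-232.6, 1332.4])]
[197  71  27  17 159] [array([ -54.3, 1350.7]), array([ -53.1, 1481. ]), array([  89. , 1317.3]), array([  82.6, 1199.1])]
[177  81  40  12 415] [array([-123.2, 1288.7]), array([  46.7, 1295.7]), array([  62.8, 1167.5]), array([-100.3, 1161.1])]
[155  82  21  11 190] [array([-220.6, 1294.2]), array([-131.7, 1287.8]), array([-111.5, 1168.1]), array([-197.1, 1174. ])]
[200  93  22  13 230] [array([  -2.1, 1131.7]), array([  83. , 1143.6]), array([  99. , 1023.4]), array([  17.2, 1012.5])]
[162  95  37  11 355] [array([-160.8, 1137.7]), array([  -8.8, 1127.2]), array([   5.9, 1019.1]), array([-140.5, 1029. ])]
[293 252  14  30 281] [array([389.9,   0.3]), array([415.9,   6.6]), array([ 427.5, -114.3]), array([ 403. , -119.8])]
[355 306  13  78 265] [array([ 536.1, -213.8]), array([ 549.8, -212.1]), array([ 546.7, -442.1]), array([ 535. , -443.3])]
[309 308   8  78 279] [array([ 427.8, -214.9]), array([ 436.7, -214.6]), array([ 440.5, -443.2]), array([ 432.9, -443.4])]
[401.2 -19.8 232.6] [-179.9   -0.1   95. ]
```

View pics/w3.png

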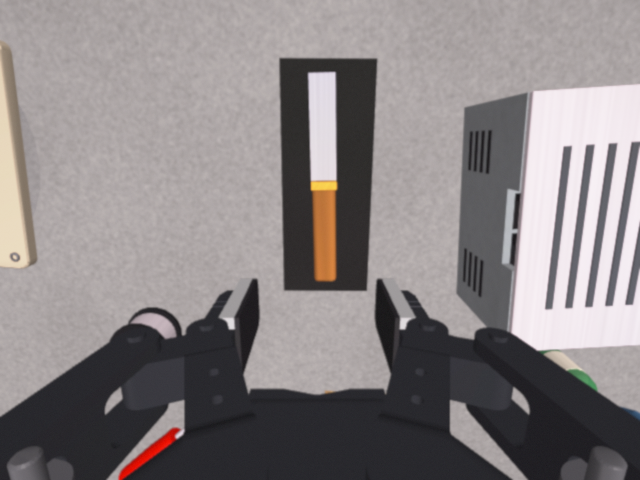

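The wrist view shows the tool on the mat at (324,180), untouched, and the notch in the extractor's front wall near (512,228). I'll grasp the handle.

Request:
{"api": "servo_tool", "payload": {
  "fingers": [0.05,0.05,0.05,0.05,0.05,0.05,0.05,0.05],
  "linear": [
    [0.001,0.005,0.04],
    [0.001,0.005,0.08],
    [0.001,0.005,0.12],
    [0.001,0.005,0.16],
    [0.001,0.005,0.19],
    [0.001,0.005,0.209],
    [0.001,0.005,0.209],
    [0.001,0.005,0.209]
  ],
  "rotation": [
    [0,0,0],
    [0,0,0],
    [0,0,0],
    [0,0,0],
    [0,0,0],
    [0,0,0],
    [0,0,0],
    [0,0,0]
  ]
}}

```text
time: 6.25
tool_pos: [406.4, -18.4, 24.4]
tcp_rot: [-179.9, -0.0, 95.1]
ft_force: [0.5, -0.7, 0.4]
finger_gap: 50.2
grip_force: 0.0
```

Request:
{"api": "servo_tool", "payload": {
  "fingers": [0.03,0.015,0.015,0.015,0.015,0.015],
  "linear": [
    [0,0,0],
    [0,0,0],
    [0,0,0],
    [0,0,0],
    [0,0,0],
    [0,0,0]
  ],
  "rotation": [
    [0,0,0],
    [0,0,0],
    [0,0,0],
    [0,0,0],
    [0,0,0],
    [0,0,0]
  ],
  "force": 110
}}

```text
time: 6.85
tool_pos: [408.2, -19.5, 26.2]
tcp_rot: [179.8, 0.0, 95.0]
ft_force: [-1.7, 2.0, 7.9]
finger_gap: 19.8
grip_force: 108.7
```

Run:
```python
import cv2,numpy as np
from h import *
np.set_printoptions(precision=1,suppress=True)
# wrist pose of w3: camera offset from start calibration (tool-fixed)
x=r.sense();print(x['tool_pos'],x['tcp_rot'],x['finger_gap'])
W=snap('wrist');T=np.array(W['camera_from_world']).copy()
# undo lift: camera moved rigidly in translation from tcp (401.2,-19.8,232.6)
d=np.array([401.2,-19.8,232.6])-x['tool_pos']
W['camera_from_world']=T@np.block([[np.eye(3),-d[:,None]],[np.zeros((1,3)),np.ones((1,1))]])
for p,z in [((528,93),105),((514,348),105),((516,190),105),((515,267),105),((511,264),90),((280,59),2),((376,58),2),((368,290),2),((285,290),2)]:print(p,plane(W,*p,z))
```

```text
[408.2 -19.5  26.2] [179.8   0.   95. ] 19.792392710399284
(528, 93) [533.4  89.1 105. ]
(514, 348) [ 568.8 -101.3  105. ]
(516, 190) [540.5  24.7 105. ]
(515, 267) [553.4 -32.8 105. ]
(511, 264) [559.1 -35.3  90. ]
(280, 59) [356.2 115.3   2. ]
(376, 58) [443.8 123.9   2. ]
(368, 290) [ 465.2 -104.9    2. ]
(285, 290) [ 375.4 -112.7    2. ]
```

Request:
{"api": "servo_tool", "payload": {
  "fingers": [0.015,0.015,0.015,0.015,0.015,0.015,0.015,0.015,0.015,0.015],
  "linear": [
    [0,0,-0.03],
    [-0.004,-0.004,-0.06],
    [-0.008,-0.008,-0.082],
    [-0.012,-0.011,-0.082],
    [-0.012,-0.011,-0.082],
    [-0.012,-0.011,-0.082],
    [-0.012,-0.011,-0.082],
    [-0.012,-0.011,-0.082],
    [-0.012,-0.011,-0.082],
    [-0.012,-0.011,-0.082]
  ],
  "rotation": [
    [0,0,0],
    [0,0,8],
    [0,0,16],
    [0,0,24],
    [0,0,32],
    [0,0,40],
    [0,0,48],
    [0,0,56],
    [0,0,64],
    [0,0,72]
  ]
}}

```text
time: 7.9
tool_pos: [397.1, -32.5, 107.3]
tcp_rot: [179.9, -0.1, 22.7]
ft_force: [1.3, -0.8, -0.1]
finger_gap: 19.5
grip_force: 107.9
```

Request:
{"api": "servo_tool", "payload": {
  "fingers": [0.015,0.015,0.015,0.015,0.015],
  "linear": [
    [0,0,0],
    [0,0,0],
    [0,0,0],
    [0,0,0],
    [0,0,0]
  ],
  "rotation": [
    [0,0,6],
    [0,0,13],
    [0,0,13],
    [0,0,13],
    [0,0,13]
  ]
}}

```text
time: 8.4
tool_pos: [396.8, -32.4, 106.6]
tcp_rot: [180.0, -0.0, 10.2]
ft_force: [-0.2, -0.1, -0.1]
finger_gap: 19.7
grip_force: 107.9
```

Run:
```python
from h import *
np.set_printoptions(precision=1,suppress=True)
x=r.sense();print(x['tool_pos'],x['tcp_rot'],x['finger_gap'])
S=snap('side');W=snap('wrist')
a=cv2.resize(S['frame'][170:290,230:450],(733,400));b=cv2.resize(W['frame'],(267,200))
cv2.imwrite('pics/m4.png',np.vstack([a,np.hstack([b,np.zeros((200,466,3),np.uint8)])])[:,:,::-1])
cv2.imwrite('pics/w4.png',W['frame'][:,:,::-1])
# expected tip
t=x['tool_pos']+125*np.array([.985,.174,0])-np.array([0,0,11]);print(t,proj(S,t),proj(W,t))
for p in [(548,-6,97)]:print(proj(S,p),proj(W,p))
```

```text
[396.8 -32.4 106.6] [180.   -0.   10.2] 19.6826152217659
[519.9 -10.6  95.6] (np.float64(342.0007810393346), np.float64(232.7240537696946)) (np.float64(319.72016617105356), np.float64(-49.3293403267198))
(np.float64(352.87294439131074), np.float64(230.90890812358373)) (np.float64(321.2235416717672), np.float64(-162.71269823521))
```

View pics/m4.png

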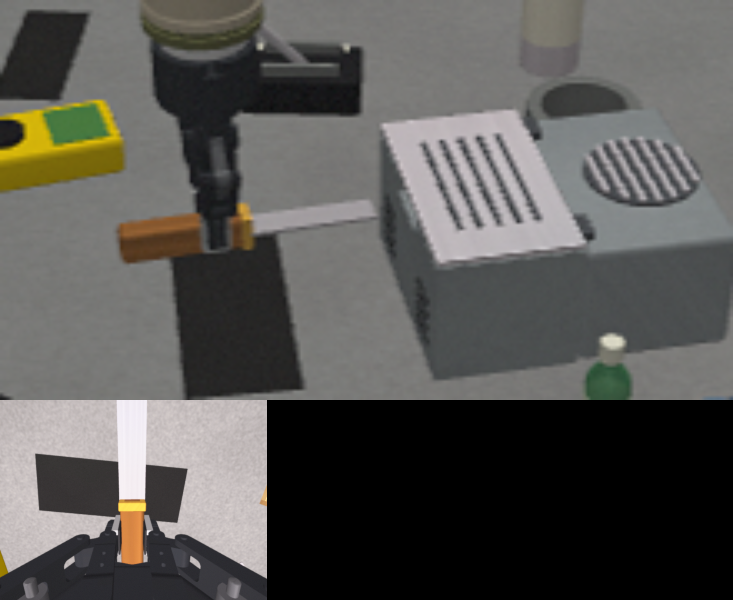

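The side view shows the blade level and its tip at (342,233), as computed and in line with the notch. I'll insert it.

Request:
{"api": "servo_tool", "payload": {
  "fingers": [0.015,0.015,0.015,0.015,0.015,0.015,0.015],
  "linear": [
    [0.012,0,0],
    [0.022,0,0],
    [0.03,0,0],
    [0.038,0,0],
    [0.046,0,0],
    [0.053,0,0],
    [0.053,0,0]
  ],
  "rotation": [
    [0,0,0],
    [0,0,0],
    [0,0,0],
    [0,0,0],
    [0,0,0],
    [0,0,0],
    [0,0,0]
  ]
}}

```text
time: 9.2
tool_pos: [449.6, -23.0, 106.4]
tcp_rot: [180.0, -0.0, 10.0]
ft_force: [-0.8, -0.5, -0.2]
finger_gap: 19.6
grip_force: 107.8
```

Request:
{"api": "servo_tool", "payload": {
  "fingers": [0.015,0.015,0.015,0.015,0.015,0.015,0.015],
  "linear": [
    [0,0,-0.006],
    [0,0,-0.012],
    [0.001,0,-0.018],
    [0.002,0,-0.024],
    [0.003,0,-0.031],
    [0.004,0,-0.037],
    [0.004,0,-0.037]
  ],
  "rotation": [
    [0,0,0],
    [0,0,0],
    [0,0,0],
    [0,0,0],
    [0,0,0],
    [0,0,0],
    [0,0,0]
  ]
}}

```text
time: 9.9
tool_pos: [453.7, -22.5, 144.7]
tcp_rot: [180.0, -0.1, 10.0]
ft_force: [-1.6, 0.1, -2.5]
finger_gap: 19.4
grip_force: 107.9
```

Run:
```python
from h import *
S=snap('side')
cv2.imwrite('pics/m5.png',cv2.resize(S['frame'][150:290,270:450],(720,560))[:,:,::-1])
```

```text
(no output)
```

View pics/m5.png

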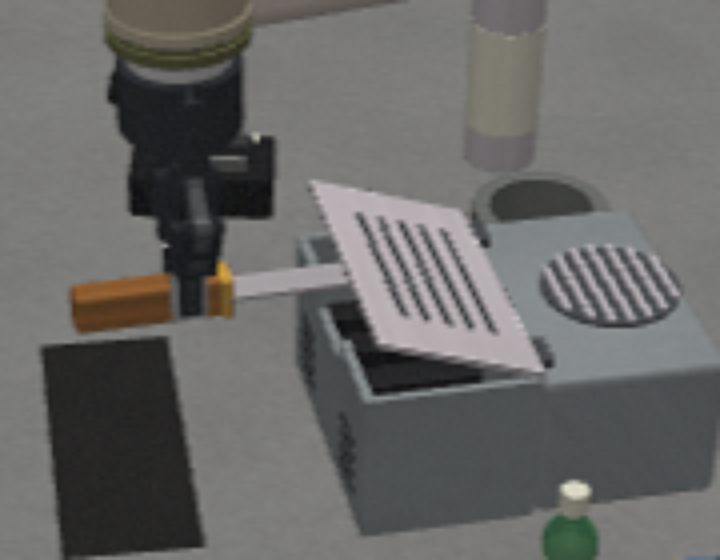

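The cover is lifting on the blade, about 0.35 rad so far. I'll continue along the arc.

Request:
{"api": "servo_tool", "payload": {
  "fingers": [0.015,0.015,0.015,0.015,0.015,0.015,0.015,0.015,0.015,0.015],
  "linear": [
    [0.003,0,-0.007],
    [0.007,0,-0.013],
    [0.011,0,-0.02],
    [0.016,0,-0.026],
    [0.022,0,-0.032],
    [0.028,0,-0.038],
    [0.035,0,-0.043],
    [0.043,0,-0.047],
    [0.05,0,-0.051],
    [0.057,0,-0.054]
  ],
  "rotation": [
    [0,0,0],
    [0,0,0],
    [0,0,0],
    [0,0,0],
    [0,0,0],
    [0,0,0],
    [0,0,0],
    [0,0,0],
    [0,0,0],
    [0,0,0]
  ]
}}

```text
time: 10.95
tool_pos: [509.6, -12.4, 197.6]
tcp_rot: [180.0, -0.0, 10.0]
ft_force: [-2.2, -1.3, -2.9]
finger_gap: 20.1
grip_force: 108.0
```

Request:
{"api": "servo_tool", "payload": {
  "fingers": [0.015,0.015,0.015,0.015,0.015,0.015,0.015,0.015],
  "linear": [
    [0.009,0,-0.002],
    [0.018,0,-0.004],
    [0.026,0,-0.004],
    [0.034,0,-0.004],
    [0.042,0,-0.003],
    [0.048,0,-0.002],
    [0.048,0,-0.002],
    [0.048,0,-0.002]
  ],
  "rotation": [
    [0,0,0],
    [0,0,0],
    [0,0,0],
    [0,0,0],
    [0,0,0],
    [0,0,0],
    [0,0,0],
    [0,0,0]
  ]
}}

```text
time: 11.75
tool_pos: [549.6, -5.2, 196.0]
tcp_rot: [-179.9, 1.0, 10.0]
ft_force: [-37.9, -6.9, 5.9]
finger_gap: 19.5
grip_force: 109.6
```

Run:
```python
from h import *
S=snap('side')
cv2.imwrite('pics/m6.png',cv2.resize(S['frame'][130:290,270:450],(630,560))[:,:,::-1])
```

```text
(no output)
```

View pics/m6.png

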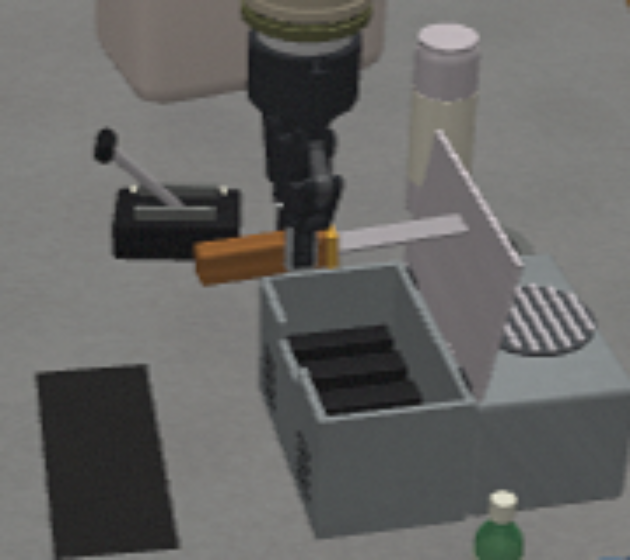

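The cover stands fully open against its stop and the lever is still off. I'll carry the tool back to the mat.

Request:
{"api": "servo_tool", "payload": {
  "fingers": [0.015,0.015,0.015,0.015,0.015,0.015,0.015,0.015,0.015,0.015],
  "linear": [
    [-0.02,0,0],
    [-0.06,0,0],
    [-0.1,0,0],
    [-0.14,0,0.02],
    [-0.158,0,0.05],
    [-0.155,-0.002,0.07],
    [-0.152,-0.006,0.08],
    [-0.148,-0.01,0.08],
    [-0.145,-0.012,0.08],
    [-0.145,-0.012,0.08]
  ],
  "rotation": [
    [0,0,0],
    [0,0,0],
    [0,0,0],
    [0,0,-8],
    [0,0,-16],
    [0,0,-24],
    [0,0,-32],
    [0,0,-40],
    [0,0,-48],
    [0,0,-56]
  ]
}}

```text
time: 12.8
tool_pos: [412.6, -17.1, 119.8]
tcp_rot: [179.9, -0.1, 66.4]
ft_force: [0.1, 1.5, -1.3]
finger_gap: 19.4
grip_force: 108.4
```

Request:
{"api": "servo_tool", "payload": {
  "fingers": [0.015,0.015,0.015,0.015,0.015,0.015],
  "linear": [
    [0,0,0.01],
    [0,0,0.02],
    [0,0,0.03],
    [0,0,0.035],
    [0,0,0.035],
    [0,0,0.035]
  ],
  "rotation": [
    [0,0,-8],
    [0,0,-16],
    [0,0,-24],
    [0,0,-29],
    [0,0,-29],
    [0,0,-29]
  ]
}}

```text
time: 13.4
tool_pos: [412.0, -17.4, 84.8]
tcp_rot: [179.9, -0.0, 94.9]
ft_force: [-0.9, -0.6, -1.0]
finger_gap: 19.5
grip_force: 108.4
```

Run:
```python
from h import *
np.set_printoptions(precision=1,suppress=True)
x=r.sense();print(x['tool_pos'],x['tcp_rot'],x['finger_gap'])
S=snap('side');hsv=cv2.cvtColor(S['frame'],cv2.COLOR_RGB2HSV)
b=cv2.resize(S['frame'][180:310,250:380],(500,500));W=snap('wrist')
cv2.imwrite('pics/m7.png',b[:,:,::-1])
```

```text
[412.  -17.4  84.8] [179.9  -0.   94.9] 19.513889128931027
```

View pics/m7.png

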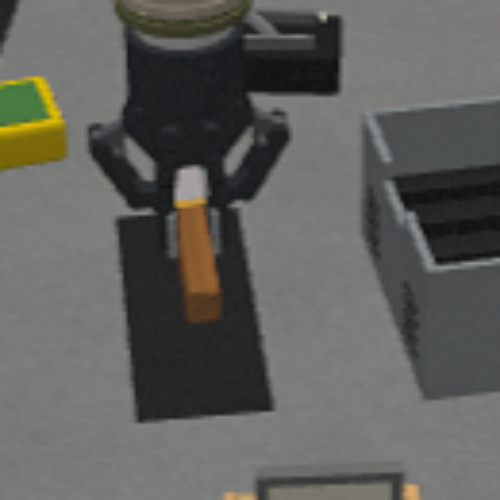

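The tool is square over the mat. I'll lower and release it.

Request:
{"api": "servo_tool", "payload": {
  "fingers": [0.015,0.015,0.015,0.015,0.015,0.015],
  "linear": [
    [0,0,0.025],
    [0,0,0.042],
    [0,0,0.052],
    [0,0,0.056],
    [0,0,0.058],
    [0,0,0.058]
  ],
  "rotation": [
    [0,0,0],
    [0,0,0],
    [0,0,0],
    [0,0,0],
    [0,0,0],
    [0,0,0]
  ]
}}

```text
time: 14.1
tool_pos: [411.9, -17.5, 27.6]
tcp_rot: [180.0, -0.0, 95.0]
ft_force: [-5.7, 2.6, 9.2]
finger_gap: 19.6
grip_force: 110.0
```

Request:
{"api": "servo_tool", "payload": {
  "fingers": [0.025,0.035,0.05,0.05,0.05,0.05,0.05,0.05,0.05],
  "linear": [
    [0,0,0],
    [0,0,0],
    [0,0,0],
    [0,0,0],
    [0,0,-0.03],
    [0,0,-0.07],
    [0,0,-0.11],
    [0,0,-0.16],
    [0,0,-0.2]
  ],
  "rotation": [
    [0,0,0],
    [0,0,0],
    [0,0,0],
    [0,0,0],
    [0,0,0],
    [0,0,0],
    [0,0,0],
    [0,0,0],
    [0,0,0]
  ]
}}

```text
time: 15.0
tool_pos: [411.5, -17.6, 229.2]
tcp_rot: [179.9, 0.0, 95.0]
ft_force: [0.9, -0.5, -0.2]
finger_gap: 49.7
grip_force: 0.0
```

Request:
{"api": "servo_tool", "payload": {
  "fingers": [0.03,0.03,0.03,0.03,0.03,0.03,0.03,0.03,0.03,0.03],
  "linear": [
    [-0.035,0.006,0],
    [-0.075,0.012,0],
    [-0.115,0.02,0],
    [-0.155,0.026,0],
    [-0.195,0.033,0],
    [-0.235,0.04,0],
    [-0.27,0.046,0],
    [-0.296,0.05,0],
    [-0.296,0.05,0],
    [-0.296,0.05,0]
  ],
  "rotation": [
    [0,0,-8],
    [0,0,-16],
    [0,0,-24],
    [0,0,-32],
    [0,0,-40],
    [0,0,-48],
    [0,0,-56],
    [0,0,-64],
    [0,0,-72],
    [0,0,-80]
  ]
}}

```text
time: 16.0
tool_pos: [486.7, -309.1, 225.7]
tcp_rot: [180.0, -0.0, 175.2]
ft_force: [-0.1, -0.6, -0.2]
finger_gap: 30.2
grip_force: 0.0
```

Request:
{"api": "servo_tool", "payload": {
  "fingers": [0.03,0.03,0.03],
  "linear": [
    [0,0,0],
    [0,0,0],
    [0,0,0]
  ],
  "rotation": [
    [0,0,-5],
    [0,0,-5],
    [0,0,-5]
  ]
}}

```text
time: 16.3
tool_pos: [486.8, -308.0, 226.1]
tcp_rot: [180.0, -0.0, 179.8]
ft_force: [-0.1, -0.8, 0.3]
finger_gap: 30.1
grip_force: 0.0
```

Run:
```python
from h import *
np.set_printoptions(precision=1,suppress=True)
x=r.sense();print(x['tool_pos'],x['tcp_rot'],x['joint_pos'])
W=snap('wrist','w8.png');S=snap('side')
np.save('w8T.npy',W['camera_from_world'])
p=np.r_[411.9,-17.5,15];print('tool proj',proj(S,p))
```

```text
[ 486.8 -308.   226.1] [180.   -0.  179.8] [ -37.4    4.5   91.     0.    84.5 -127.3]
tool proj (np.float64(300.57710926204965), np.float64(260.8746447989164))
```

View pics/w8.png

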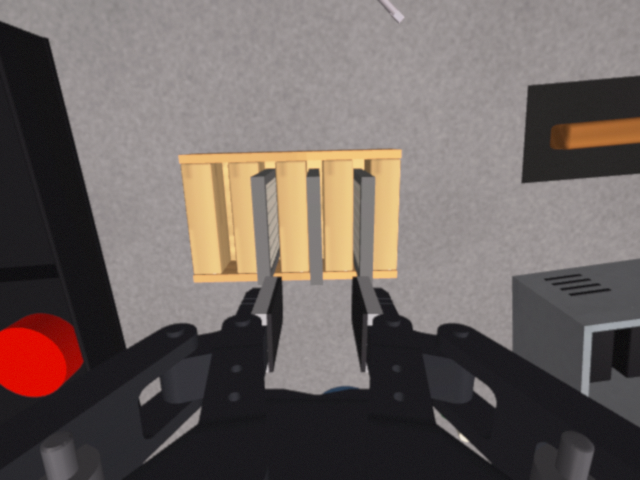

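The wrist view shows three cassettes: top bars near (262,225), (315,225) and (364,225). The tool lies on the mat at the upper right.

Run:
```python
from h import *
np.set_printoptions(precision=1,suppress=True)
W=snap('wrist')
for p in [(308,172),(321,172),(310,283),(323,283),(253,180),(267,180),(258,280),(272,280),(360,180),(373,180),(359,275),(372,275)]:print(p,plane(W,*p,93))
f=cv2.cvtColor(W['frame'],cv2.COLOR_RGB2GRAY)
for v in(200,240):print([int(a) for a in f[v,245:380]])
print('base',*[plane(W,*p,48)[:2] for p in [(180,158),(401,153),(397,276),(194,281)]])
```

```text
(308, 172) [ 442.7 -313.6   93. ]
(321, 172) [ 442.7 -304.2   93. ]
(310, 283) [ 528.6 -312.7   93. ]
(323, 283) [ 528.6 -302.6   93. ]
(253, 180) [ 448.4 -353.5   93. ]
(267, 180) [ 448.4 -343.3   93. ]
(258, 280) [ 526.  -353.3   93. ]
(272, 280) [ 526.  -342.4   93. ]
(360, 180) [ 448.5 -276.    93. ]
(373, 180) [ 448.5 -266.6   93. ]
(359, 275) [ 521.9 -274.6   93. ]
(372, 275) [ 522.  -264.5   93. ]
[197, 196, 198, 198, 200, 197, 181, 148, 129, 126, 124, 125, 124, 125, 124, 124, 126, 125, 125, 121, 109, 116, 140, 154, 161, 168, 171, 171, 172, 173, 163, 140, 138, 161, 179, 185, 187, 189, 187, 189, 190, 192, 192, 194, 196, 196, 196, 197, 198, 199, 199, 201, 201, 202, 203, 206, 206, 207, 207, 207, 199, 173, 142, 128, 124, 125, 124, 124, 124, 125, 124, 125, 126, 126, 133, 157, 177, 159, 138, 153, 177, 185, 185, 186, 188, 189, 190, 191, 193, 194, 195, 195, 197, 197, 198, 198, 199, 200, 201, 202, 204, 205, 206, 206, 207, 207, 204, 188, 150, 122, 116, 116, 118, 121, 113, 98, 112, 124, 126, 126, 126, 126, 126, 125, 125, 127, 125, 127, 129, 146, 175, 186, 189, 191, 192]
[195, 195, 196, 197, 199, 200, 200, 201, 197, 175, 143, 126, 124, 124, 124, 124, 124, 124, 124, 123, 123, 122, 114, 113, 145, 167, 170, 168, 156, 154, 165, 171, 169, 150, 147, 172, 193, 197, 196, 194, 192, 192, 190, 192, 193, 195, 196, 197, 198, 199, 200, 201, 201, 203, 203, 204, 206, 207, 207, 207, 206, 202, 188, 155, 130, 125, 124, 123, 124, 124, 124, 122, 124, 125, 123, 129, 151, 174, 154, 146, 173, 194, 198, 196, 194, 191, 191, 192, 193, 193, 194, 196, 197, 198, 199, 199, 200, 203, 202, 204, 204, 206, 207, 207, 207, 206, 199, 177, 141, 124, 122, 121, 117, 111, 93, 94, 114, 123, 125, 126, 125, 125, 123, 125, 125, 126, 124, 130, 150, 179, 190, 192, 192, 193, 194]
base [ 434.7 -421.8] [ 431. -237.] [ 540.6 -234.1] [ 545.2 -420.3]
```

Request:
{"api": "servo_tool", "payload": {
  "fingers": [0.03,0.03,0.03,0.03,0.03,0.03,0.03,0.03,0.03,0.03],
  "linear": [
    [-0.012,0.035,0],
    [-0.026,0.08,0],
    [-0.039,0.12,0],
    [-0.052,0.16,0],
    [-0.065,0.2,0],
    [-0.078,0.24,0],
    [-0.091,0.28,0],
    [-0.103,0.31,0],
    [-0.103,0.31,0],
    [-0.103,0.31,0]
  ],
  "rotation": [
    [0,0,-2],
    [0,0,-4],
    [0,0,-6],
    [0,0,-8],
    [0,0,-10],
    [0,0,-10],
    [0,0,-10],
    [0,0,-10],
    [0,0,-10],
    [0,0,-10]
  ]
}}

```text
time: 17.45
tool_pos: [589.9, 2.5, 226.2]
tcp_rot: [-180.0, -0.0, -169.9]
ft_force: [-0.1, -0.5, -0.5]
finger_gap: 29.8
grip_force: 0.0
```

Run:
```python
from h import *
np.set_printoptions(precision=1,suppress=True)
x=r.sense();print(x['tool_pos'],x['tcp_rot'])
W=snap('wrist');np.save('w9.npy',W['frame']);np.save('w9T.npy',W['camera_from_world'])
cv2.imwrite('pics/w9.png',W['frame'][:,:,::-1])
```

```text
[589.9   2.5 226.2] [-180.    -0.  -169.9]
```

View pics/w9.png

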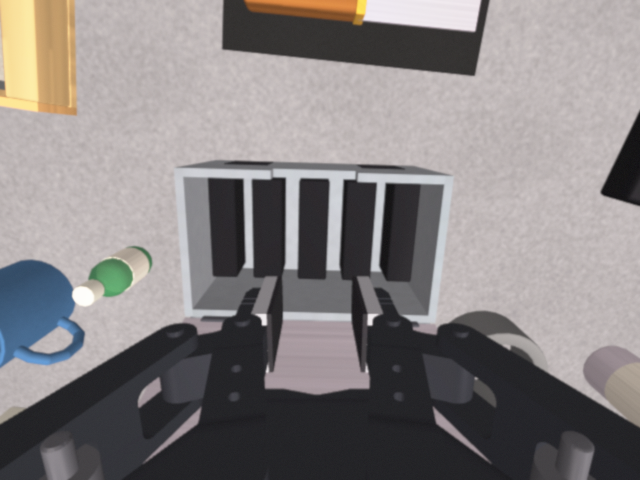

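The wrist view shows the bay from above: five black ribs at columns 210–420, rows 178–282, with free slots between them. I'll locate the edges numerically.

Run:
```python
from h import *
np.set_printoptions(precision=1,suppress=True)
f=np.load('w9.npy');W=snap('wrist')  # intrinsics
W['camera_from_world']=np.load('w9T.npy');g=cv2.cvtColor(f,cv2.COLOR_RGB2GRAY).astype(int)
ex=np.array([.985,.174]);ey=np.array([-.174,.985]);b0=np.array([603,4.])
for v in (195,215,235,255):
    row=g[v,195:440];d=np.where((row[:-1]<70)!=(row[1:]<70))[0]+195
    print(v,d,[np.r_[(p[:2]-b0)@ex,(p[:2]-b0)@ey] for p in [plane(W,u+.5,v,52) for u in d]])
for v in (230,250,270):
    print(v,[int(a) for a in g[v,175:215:2]],[int(a) for a in g[v,410:455:2]])
for u in (220,270,315,360,400): print(u,[int(a) for a in g[155:190,u]],[int(a) for a in g[265:290,u]])
```

```text
195 [208 242 252 284 299 327 343 374 384 419] [array([-34.5, -90.5]), array([-34.5, -61.6]), array([-34.5, -53.2]), array([-34.6, -26. ]), array([-34.6, -13.3]), array([-34.6,  10.5]), array([-34.6,  24.1]), array([-34.7,  50.4]), array([-34.7,  58.9]), array([-34.7,  88.6])]
215 [209 243 253 284 299 326 342 373 383 416] [array([-17.2, -91. ]), array([-17.2, -61.7]), array([-17.2, -53.1]), array([-17.3, -26.4]), array([-17.3, -13.5]), array([-17.3,   9.8]), array([-17.3,  23.6]), array([-17.4,  50.3]), array([-17.4,  58.9]), array([-17.4,  87.3])]
235 [210 243 253 284 298 326 341 371 381 414] [array([  0.6, -91.5]), array([  0.6, -62.6]), array([  0.6, -53.9]), array([  0.6, -26.8]), array([  0.5, -14.5]), array([ 0.5, 10. ]), array([ 0.5, 23.1]), array([ 0.5, 49.3]), array([ 0.5, 58. ]), array([ 0.4, 86.9])]
255 [211 244 253 284 298 325 340 370 380 412] [array([ 19., -92.]), array([ 19. , -62.7]), array([ 19. , -54.7]), array([ 18.9, -27.2]), array([ 18.9, -14.8]), array([18.9,  9.2]), array([18.9, 22.5]), array([18.8, 49.2]), array([18.8, 58. ]), array([18.8, 86.4])]
230 [179, 188,
[... 1309 characters left out ...]
 44, 42, 44, 43, 43, 43, 44] [42, 42, 43, 41, 42, 43, 41, 42, 41, 43, 41, 41, 40, 53, 83, 101, 107, 107, 108, 111, 110, 110, 111, 109, 109]
360 [183, 185, 186, 189, 189, 189, 189, 190, 176, 121, 65, 62, 87, 104, 110, 109, 111, 136, 182, 203, 206, 206, 206, 207, 205, 201, 171, 111, 60, 44, 45, 44, 46, 46, 47] [45, 44, 44, 43, 44, 44, 43, 44, 43, 44, 60, 95, 120, 129, 129, 129, 128, 128, 126, 121, 117, 112, 107, 91, 81]
400 [188, 189, 189, 188, 186, 185, 183, 184, 186, 180, 149, 110, 72, 58, 80, 101, 108, 109, 128, 174, 200, 208, 207, 208, 207, 208, 207, 187, 126, 65, 46, 46, 46, 46, 46] [45, 45, 47, 47, 48, 47, 48, 48, 47, 47, 46, 49, 47, 47, 47, 53, 73, 97, 106, 109, 110, 110, 109, 109, 108]
```

Request:
{"api": "servo_tool", "payload": {
  "fingers": [0.03,0.03,0.03,0.03,0.03,0.03,0.03,0.03,0.03,0.03],
  "linear": [
    [0.02,-0.034,0],
    [0.042,-0.07,0],
    [0.064,-0.106,0],
    [0.086,-0.142,0],
    [0.108,-0.18,0],
    [0.13,-0.216,0],
    [0.15,-0.249,0],
    [0.15,-0.249,0],
    [0.15,-0.249,0],
    [0.15,-0.249,0]
  ],
  "rotation": [
    [0,0,2],
    [0,0,4],
    [0,0,6],
    [0,0,8],
    [0,0,9.5],
    [0,0,9.5],
    [0,0,9.5],
    [0,0,9.5],
    [0,0,9.5],
    [0,0,9.5]
  ]
}}

```text
time: 18.55
tool_pos: [485.2, -269.3, 226.3]
tcp_rot: [180.0, 0.0, -179.6]
ft_force: [0.4, -0.0, 0.3]
finger_gap: 30.3
grip_force: 0.0
```

Request:
{"api": "servo_tool", "payload": {
  "fingers": [0.03,0.03,0.03,0.03,0.03,0.03,0.004,0.004,0.004,0.004],
  "linear": [
    [0,0,0.04],
    [0,0,0.08],
    [0,0,0.11],
    [0,0,0.135],
    [0,0,0.144],
    [0,0,0.144],
    [0,0,0.144],
    [0,0,0.144],
    [0,0,0.144],
    [0,0,0.144]
  ],
  "rotation": [
    [0,0,0],
    [0,0,0],
    [0,0,0],
    [0,0,0],
    [0,0,0],
    [0,0,0],
    [0,0,0],
    [0,0,0],
    [0,0,0],
    [0,0,0]
  ],
  "force": 50
}}

```text
time: 19.55
tool_pos: [486.7, -270.1, 84.3]
tcp_rot: [-179.9, 0.2, -179.5]
ft_force: [0.8, 1.5, 6.8]
finger_gap: 8.9
grip_force: 52.2
```

Request:
{"api": "servo_tool", "payload": {
  "fingers": [0.004,0.004,0.004,0.004,0.004],
  "linear": [
    [0,0,-0.02],
    [0,0,-0.05],
    [0,0,-0.09],
    [0,0,-0.13],
    [0,0,-0.15]
  ],
  "rotation": [
    [0,0,0],
    [0,0,0],
    [0,0,0],
    [0,0,0],
    [0,0,0]
  ]
}}

```text
time: 20.05
tool_pos: [486.6, -270.3, 237.2]
tcp_rot: [-179.8, 0.3, -179.5]
ft_force: [1.2, 0.0, -0.7]
finger_gap: 8.8
grip_force: 50.9
```

Request:
{"api": "servo_tool", "payload": {
  "fingers": [0.004,0.004,0.004,0.004,0.004,0.004,0.004,0.004,0.004,0.004],
  "linear": [
    [-0.014,0.035,0],
    [-0.029,0.075,0],
    [-0.045,0.115,0],
    [-0.061,0.155,0],
    [-0.076,0.195,0],
    [-0.092,0.235,0],
    [-0.108,0.275,0],
    [-0.1135,0.29,0],
    [-0.1135,0.29,0],
    [-0.1135,0.29,0]
  ],
  "rotation": [
    [0,0,-2],
    [0,0,-4],
    [0,0,-6],
    [0,0,-8.1],
    [0,0,-8.1],
    [0,0,-8.1],
    [0,0,-8.1],
    [0,0,-8.1],
    [0,0,-8.1],
    [0,0,-8.1]
  ]
}}

```text
time: 21.05
tool_pos: [596.2, 21.2, 232.2]
tcp_rot: [-180.0, -0.0, -171.4]
ft_force: [0.3, -0.3, -0.8]
finger_gap: 8.7
grip_force: 51.0
```

Run:
```python
from h import *
np.set_printoptions(precision=1,suppress=True)
x=r.sense();print(x['tool_pos'],x['tcp_rot'],x['finger_gap'])
W=snap('wrist');g=cv2.cvtColor(W['frame'],cv2.COLOR_RGB2GRAY).astype(int);np.save('w10.npy',W['frame'])
t=x['tool_pos']
for v in (190,200,215,230,245,260):
    print(v,''.join('#' if a<70 else '+' if a<150 else '.' for a in g[v,190:440]))
print(proj(W,t),proj(W,t-[0,0,76]))
```

```text
[596.2  21.2 232.2] [-180.    -0.  -171.4] 8.7426600881777
190 ####################################+.....++#################################+..........++############################++++++++++++++++++###########################++..........+###############################++++++++++++++++++.........................
200 +###################################++.....+#################################+...........+##########################++++++++++++++++++++++#########################+..........++###############################+++++++++++++++++..........................
215 +++##################################+......+#################################+..........+#######################++++++++++++++++++++++++++++######################+..........+###############################+++++++++++++++++...........................
230 ++++##################################+......+################################+..........++####################++............................++###################+..........++##############################+++++++++++++++++............................
245 +++++##################################+.....++################################+..........+#####################++...........................++###################+..........+##############################++++++++++++++++..............................
260 +++++++############################++++++++++++##############################++++++++++++++#####################++...........................++###################++++++++++++++###########################++++++++++++++++...............................
(np.float64(314.7509558836309), np.float64(316.31541167377804)) (np.float64(315.6066506118785), np.float64(255.14096831588563))
```

The held cassette sits centred over its slot (hidden slot centre col 316.5 against cassette 315–316). I'll lower it.

Request:
{"api": "servo_tool", "payload": {
  "fingers": [0.004,0.004,0.004,0.004,0.004,0.004,0.004,0.004],
  "linear": [
    [0,0,0.03],
    [0,0,0.06],
    [0,0,0.085],
    [0,0,0.105],
    [0,0,0.12],
    [0,0,0.134],
    [0,0,0.142],
    [0,0,0.142]
  ],
  "rotation": [
    [0,0,0],
    [0,0,0],
    [0,0,0],
    [0,0,0],
    [0,0,0],
    [0,0,0],
    [0,0,0],
    [0,0,0]
  ]
}}

```text
time: 21.9
tool_pos: [596.0, 21.2, 89.5]
tcp_rot: [180.0, -0.1, -171.4]
ft_force: [0.5, 0.2, -0.7]
finger_gap: 9.4
grip_force: 51.0
```

Request:
{"api": "servo_tool", "payload": {
  "fingers": [0.004,0.012,0.022,0.022,0.022,0.022,0.022,0.022,0.022],
  "linear": [
    [0,0,0.001],
    [0,0,0.001],
    [0,0,0.001],
    [0,0,0.001],
    [0,0,-0.02],
    [0,0,-0.05],
    [0,0,-0.09],
    [0,0,-0.12],
    [0,0,-0.142]
  ],
  "rotation": [
    [0,0,0],
    [0,0,0],
    [0,0,0],
    [0,0,0],
    [0,0,0],
    [0,0,0],
    [0,0,0],
    [0,0,0],
    [0,0,0]
  ]
}}

```text
time: 22.8
tool_pos: [597.3, 21.7, 235.7]
tcp_rot: [-180.0, 0.2, -171.4]
ft_force: [0.4, -0.3, 0.1]
finger_gap: 22.0
grip_force: 0.0
```

Run:
```python
from h import *
np.set_printoptions(precision=1,suppress=True)
x=r.sense();print(x['tool_pos'],x['tcp_rot'],x['finger_gap'])
W=snap('wrist');g=cv2.cvtColor(W['frame'],cv2.COLOR_RGB2GRAY).astype(int)
for v in (190,200,215,230,245,260,270,280):
    print(v,''.join('#' if a<70 else '+' if a<150 else '.' for a in g[v,190:440]))
print(proj(W,(596,21.2,97)),proj(W,(596-41.5,21.2-6.2,97)),proj(W,(596+41.5,21.2+6.2,97)))
def to(p,yaw):
    t=x['tool_pos'];th=np.radians(x['tcp_rot'][2]);d=np.array(p)-t[:2]
    print('dx,dy',d@[np.cos(th),np.sin(th)],d@[np.sin(th),-np.cos(th)],'rz',-((yaw-x['tcp_rot'][2]+180)%360-180))
to((486,-308.5),180.5)
```

```text
[597.3  21.7 235.7] [-180.     0.2 -171.4] 22.04922051865068
190 +###################################+......+#################################+..........++############################+..............++############################+...........+###############################+++++++++++++++++..........................
200 ++###################################+.....+#################################++..........+############################++.............++############################+..........+###############################+++++++++++++++++...........................
215 +++###################################+.....+#################################+..........+############################++.............++###########################++..........+##############################+++++++++++++++++............................
230 +++++##################################+.....+################################++.........++###########################++.............++###########################+..........+##############################+++++++++++++++++.............................
245 ++++++#########
[... 555 characters left out ...]
+++++++++++++++++++++++++++++++++++++++++++++++++++++++++++++............+++++++++++++++++++++++++++++++++++++++++++++++++++++++++++++++++++++++++++++++++++++................................
280 +++++++++++++++++++++++++++++++++++++++++++++++++++++++++++++++++++++++++++++++++++++++++++++++++####+++++++++++++++++++++...........++++++++++++++++++++#####+++++++++++++++++++++++++++++++++++++++++++++++++++++++++++.................................
(np.float64(315.6854343116248), np.float64(227.164082465079)) (np.float64(315.76106417673043), np.float64(171.68389109243793)) (np.float64(315.6157358768458), np.float64(278.2931238102344))
dx,dy 159.51031783439177 -309.7686158804234 rz 8.110629088055703
```

Request:
{"api": "servo_tool", "payload": {
  "fingers": [0.03,0.03,0.03,0.03,0.03,0.03,0.03,0.03,0.03,0.03],
  "linear": [
    [0.018,-0.035,0],
    [0.038,-0.074,0],
    [0.058,-0.113,0],
    [0.078,-0.152,0],
    [0.098,-0.19,0],
    [0.118,-0.229,0],
    [0.138,-0.268,0],
    [0.155,-0.3,0],
    [0.1595,-0.31,0],
    [0.1595,-0.31,0]
  ],
  "rotation": [
    [0,0,1],
    [0,0,2],
    [0,0,3],
    [0,0,4],
    [0,0,5],
    [0,0,6],
    [0,0,7],
    [0,0,8.1],
    [0,0,8.1],
    [0,0,8.1]
  ]
}}

```text
time: 23.85
tool_pos: [484.4, -310.0, 232.1]
tcp_rot: [180.0, -0.0, -179.6]
ft_force: [0.1, 0.7, 0.4]
finger_gap: 29.9
grip_force: 0.0
```

Request:
{"api": "servo_tool", "payload": {
  "fingers": [0.03,0.03,0.03,0.03,0.03,0.03,0.004,0.004,0.004,0.004],
  "linear": [
    [0,0,0.04],
    [0,0,0.08],
    [0,0,0.12],
    [0,0,0.142],
    [0,0,0.151],
    [0,0,0.151],
    [0,0,0.151],
    [0,0,0.151],
    [0,0,0.151],
    [0,0,0.151]
  ],
  "rotation": [
    [0,0,0],
    [0,0,0],
    [0,0,0],
    [0,0,0],
    [0,0,0],
    [0,0,0],
    [0,0,0],
    [0,0,0],
    [0,0,0],
    [0,0,0]
  ]
}}

```text
time: 24.85
tool_pos: [486.4, -309.5, 83.5]
tcp_rot: [-179.9, 0.2, -179.5]
ft_force: [0.5, 1.6, 6.9]
finger_gap: 9.3
grip_force: 51.7
```

Request:
{"api": "servo_tool", "payload": {
  "fingers": [0.004,0.004,0.004,0.004,0.004,0.004],
  "linear": [
    [0,0,-0.02],
    [0,0,-0.05],
    [0,0,-0.09],
    [0,0,-0.13],
    [0,0,-0.15],
    [0,0,-0.15]
  ],
  "rotation": [
    [0,0,0],
    [0,0,0],
    [0,0,0],
    [0,0,0],
    [0,0,0],
    [0,0,0]
  ]
}}

```text
time: 25.45
tool_pos: [486.8, -310.3, 236.3]
tcp_rot: [-179.7, 0.4, -179.5]
ft_force: [1.0, -0.4, -1.8]
finger_gap: 9.2
grip_force: 50.6
```

```bash
cat >> h.py <<'E'
def to(p,yaw):
    x=r.sense();print(np.round(x['tool_pos'],1),np.round(x['tcp_rot'],1),x['finger_gap'])
    t=x['tool_pos'];th=np.radians(x['tcp_rot'][2]);d=np.array(p)-t[:2]
    print('dx,dy',d@[np.cos(th),np.sin(th)],d@[np.sin(th),-np.cos(th)],'rz',-((yaw-x['tcp_rot'][2]+180)%360-180))
def rows(vs,a=190,b=440):
    W=snap('wrist');g=cv2.cvtColor(W['frame'],cv2.COLOR_RGB2GRAY).astype(int)
    for v in vs: print(v,''.join('#' if c<70 else '+' if c<150 else '.' for c in g[v,a:b]))
    return W
E
python3 -c "
from h import *
to((603.4,-18.5),188.5)"
```

```text
[ 486.8 -310.3  236.3] [-179.7    0.4 -179.5] 9.198865194375651
dx,dy -119.09968306358128 290.74272874584017 rz -8.009218668104722
```

Request:
{"api": "servo_tool", "payload": {
  "fingers": [0.004,0.004,0.004,0.004,0.004,0.004,0.004,0.004,0.004,0.004],
  "linear": [
    [-0.014,0.035,0],
    [-0.029,0.075,0],
    [-0.045,0.115,0],
    [-0.062,0.155,0],
    [-0.078,0.195,0],
    [-0.095,0.235,0],
    [-0.111,0.275,0],
    [-0.1185,0.29,0],
    [-0.1185,0.29,0],
    [-0.1185,0.29,0]
  ],
  "rotation": [
    [0,0,-2],
    [0,0,-4],
    [0,0,-6],
    [0,0,-8],
    [0,0,-8],
    [0,0,-8],
    [0,0,-8],
    [0,0,-8],
    [0,0,-8],
    [0,0,-8]
  ]
}}

```text
time: 26.45
tool_pos: [600.3, -18.1, 229.8]
tcp_rot: [-180.0, -0.1, -171.5]
ft_force: [-0.2, -0.0, -1.7]
finger_gap: 9.3
grip_force: 50.5
```

```bash
python3 -c "
from h import *
to((603.4,-18.5),188.5)
rows((190,215,235,250))"
```

```text
[600.3 -18.1 229.8] [-1.800e+02 -1.000e-01 -1.715e+02] 9.324284752556787
dx,dy -2.9839387539670903 -0.8856095232227991 rz 0.036179338081410606
190 ...........................++++++++++++++++++###############################+..........+##############################++++++++++++++++++###########################++++++..+++++...........++####################++.....+#################################
215 .............................+++++++++++++++++###############################+..........+########################++++++++++++++++++++++++++++#####################+++++++..++++...........++####################+.....++##################################
235 ..............................++++++++++++++++++#############################++.........++#####################++............................++###################++.++..+++++...........++####################+.....+###################################+
250 ...............................+++++++++++++++++##############################+..........+#####################++...........................+++###################++..++..++++..........+++###################+.....+###################################++
```

Request:
{"api": "servo_tool", "payload": {
  "fingers": [0.004,0.004,0.004,0.004,0.004,0.004,0.004,0.004],
  "linear": [
    [-0.002,0,0.03],
    [-0.002,0,0.06],
    [-0.002,0,0.085],
    [-0.002,0,0.105],
    [-0.002,0,0.12],
    [-0.002,0,0.132],
    [-0.002,0,0.14],
    [-0.002,0,0.14]
  ],
  "rotation": [
    [0,0,0],
    [0,0,0],
    [0,0,0],
    [0,0,0],
    [0,0,0],
    [0,0,0],
    [0,0,0],
    [0,0,0]
  ]
}}

```text
time: 27.3
tool_pos: [602.4, -17.7, 90.3]
tcp_rot: [180.0, -0.1, -171.5]
ft_force: [-0.9, 0.3, -1.5]
finger_gap: 9.1
grip_force: 50.4
```

Request:
{"api": "servo_tool", "payload": {
  "fingers": [0.004,0.012,0.022,0.022,0.022,0.022,0.022,0.022,0.022],
  "linear": [
    [0,0,0.002],
    [0,0,0.002],
    [0,0,0.002],
    [0,0,0.002],
    [0,0,-0.02],
    [0,0,-0.05],
    [0,0,-0.09],
    [0,0,-0.12],
    [0,0,-0.142]
  ],
  "rotation": [
    [0,0,0],
    [0,0,0],
    [0,0,0],
    [0,0,0],
    [0,0,0],
    [0,0,0],
    [0,0,0],
    [0,0,0],
    [0,0,0]
  ]
}}

```text
time: 28.2
tool_pos: [603.9, -17.5, 236.8]
tcp_rot: [-179.9, 0.2, -171.5]
ft_force: [-0.5, 0.6, 0.1]
finger_gap: 22.2
grip_force: 0.0
```

Request:
{"api": "servo_tool", "payload": {
  "fingers": [0.03,0.03],
  "linear": [
    [0,0,0],
    [0,0,0]
  ],
  "rotation": [
    [0,0,0],
    [0,0,0]
  ]
}}

```text
time: 28.4
tool_pos: [603.3, -17.4, 233.7]
tcp_rot: [-180.0, 0.1, -171.5]
ft_force: [-0.2, -0.2, -0.2]
finger_gap: 29.8
grip_force: 0.0
```

```bash
python3 -c "
from h import *
to((486,-348.5),180.5)
rows((190,235,260,280))"
```

```text
[603.3 -17.4 233.7] [-1.800e+02  1.000e-01 -1.715e+02] 29.815029966759077
dx,dy 164.94725842640548 -310.10155797422726 rz 8.004596268948717
190 .............................+++++++++++++++++###############################+..........+#############################+..............++############################++++++++++++...........++####################++.....+##################################
235 ................................+++++++++++++++++#############################+..........+############################+.............++############################+++.+++.++++..........++####################+.....+###################################++
260 ..................................++++++++++++++++##########################++++++++++++++############################+++...........++###########################++++++++++++..........++####################+++++++++++++###########################+++++
280 ...................................++++++++++++++++++++++++++++++++++++++++++++++++++++#####+++++++++++++++++++++++++++++...........++++++++++++++++++++++++++++++######+++++++++++++..+++++++++++++++++++++++++++++++++++++++++++++++++++++++++++++++++++
```

Request:
{"api": "servo_tool", "payload": {
  "fingers": [0.03,0.03,0.03,0.03,0.03,0.03,0.03,0.03,0.03,0.03],
  "linear": [
    [0.018,-0.035,0],
    [0.039,-0.074,0],
    [0.06,-0.113,0],
    [0.081,-0.152,0],
    [0.101,-0.19,0],
    [0.122,-0.229,0],
    [0.142,-0.268,0],
    [0.16,-0.3,0],
    [0.165,-0.31,0],
    [0.165,-0.31,0]
  ],
  "rotation": [
    [0,0,1],
    [0,0,2],
    [0,0,3],
    [0,0,4],
    [0,0,5],
    [0,0,6],
    [0,0,7],
    [0,0,8],
    [0,0,8],
    [0,0,8]
  ]
}}

```text
time: 29.45
tool_pos: [484.3, -349.3, 231.3]
tcp_rot: [179.9, -0.1, -179.6]
ft_force: [-0.3, 0.5, 0.1]
finger_gap: 29.8
grip_force: 0.0
```

Request:
{"api": "servo_tool", "payload": {
  "fingers": [0.03,0.03,0.03,0.03,0.03,0.03,0.004,0.004,0.004,0.004],
  "linear": [
    [0,0,0.04],
    [0,0,0.08],
    [0,0,0.12],
    [0,0,0.14],
    [0,0,0.15],
    [0,0,0.15],
    [0,0,0.15],
    [0,0,0.15],
    [0,0,0.15],
    [0,0,0.15]
  ],
  "rotation": [
    [0,0,0],
    [0,0,0],
    [0,0,0],
    [0,0,0],
    [0,0,0],
    [0,0,0],
    [0,0,0],
    [0,0,0],
    [0,0,0],
    [0,0,0]
  ]
}}

```text
time: 30.45
tool_pos: [486.7, -349.1, 85.1]
tcp_rot: [-179.9, 0.1, -179.5]
ft_force: [0.5, 1.2, 6.1]
finger_gap: 9.1
grip_force: 54.7
```

Request:
{"api": "servo_tool", "payload": {
  "fingers": [0.004,0.004,0.004,0.004,0.004,0.004],
  "linear": [
    [0,0,-0.02],
    [0,0,-0.05],
    [0,0,-0.09],
    [0,0,-0.13],
    [0,0,-0.15],
    [0,0,-0.15]
  ],
  "rotation": [
    [0,0,0],
    [0,0,0],
    [0,0,0],
    [0,0,0],
    [0,0,0],
    [0,0,0]
  ]
}}

```text
time: 31.05
tool_pos: [487.2, -350.0, 238.2]
tcp_rot: [-179.7, 0.3, -179.5]
ft_force: [0.4, 0.1, -1.2]
finger_gap: 9.1
grip_force: 53.8
```

```bash
python3 -c "
from h import *
to((609.3,-58),188.5)"
```

```text
[ 487.2 -350.   238.2] [-179.7    0.3 -179.5] 9.122788292137042
dx,dy -124.56677599170703 290.9033194160008 rz -8.01003878211202
```

Request:
{"api": "servo_tool", "payload": {
  "fingers": [0.004,0.004,0.004,0.004,0.004,0.004,0.004,0.004,0.004,0.004],
  "linear": [
    [-0.015,0.035,0],
    [-0.031,0.075,0],
    [-0.048,0.115,0],
    [-0.065,0.155,0],
    [-0.082,0.195,0],
    [-0.1,0.235,0],
    [-0.117,0.275,0],
    [-0.1245,0.29,0],
    [-0.1245,0.29,0],
    [-0.1245,0.29,0]
  ],
  "rotation": [
    [0,0,-2],
    [0,0,-4],
    [0,0,-6],
    [0,0,-8],
    [0,0,-8],
    [0,0,-8],
    [0,0,-8],
    [0,0,-8],
    [0,0,-8],
    [0,0,-8]
  ]
}}

```text
time: 32.05
tool_pos: [606.9, -57.7, 231.8]
tcp_rot: [180.0, -0.1, -171.5]
ft_force: [0.3, -0.4, -0.9]
finger_gap: 8.8
grip_force: 53.6
```

```bash
python3 -c "
from h import *
to((609.3,-58),188.5)
rows((190,215,235,250))"
```

```text
[606.9 -57.7 231.8] [ 1.800e+02 -1.000e-01 -1.715e+02] 8.756773879345586
dx,dy -2.336006959695681 -0.7039119343953936 rz 0.03411861522909021
190 ....................................................................................++++++++#########################+++++++++++++++++++###########################+++++++..+++++...........++###################+++++++++++++++++++++............++######
215 .....................................................................................+++++++#####################++++++++++++++++++++++++++++#####################++..++++..+++............++###################++++++++++++++++++++............++########
235 .....................................................................................++++++++###################++...........................++###################++.+++..+++++..........+++###################+++++++..+++++++++++...........++##########
250 ...................+++................................................................+++++++###################++..........................+++###################+++..++.++++..........+++###################++..+++++++..+++++++...........++##########+
```

Request:
{"api": "servo_tool", "payload": {
  "fingers": [0.004,0.004,0.004,0.004,0.004,0.004,0.004,0.004],
  "linear": [
    [-0.001,-0.001,0.03],
    [-0.001,-0.001,0.06],
    [-0.001,-0.001,0.085],
    [-0.001,-0.001,0.105],
    [-0.001,-0.001,0.12],
    [-0.001,-0.001,0.133],
    [-0.001,-0.001,0.141],
    [-0.001,-0.001,0.141]
  ],
  "rotation": [
    [0,0,0],
    [0,0,0],
    [0,0,0],
    [0,0,0],
    [0,0,0],
    [0,0,0],
    [0,0,0],
    [0,0,0]
  ]
}}

```text
time: 32.9
tool_pos: [608.1, -58.4, 91.3]
tcp_rot: [180.0, -0.1, -171.5]
ft_force: [-0.7, -0.3, -1.3]
finger_gap: 9.0
grip_force: 53.6
```

Request:
{"api": "servo_tool", "payload": {
  "fingers": [0.004,0.012,0.02,0.02,0.02,0.02,0.02,0.02,0.03,0.03],
  "linear": [
    [0,0,0.002],
    [0,0,0.002],
    [0,0,0.002],
    [0,0,0.002],
    [0,0,-0.02],
    [0,0,-0.05],
    [0,0,-0.09],
    [0,0,-0.12],
    [0,0,-0.145],
    [0,0,-0.145]
  ],
  "rotation": [
    [0,0,0],
    [0,0,0],
    [0,0,0],
    [0,0,0],
    [0,0,0],
    [0,0,0],
    [0,0,0],
    [0,0,0],
    [0,0,0],
    [0,0,0]
  ]
}}

```text
time: 33.9
tool_pos: [611.2, -58.5, 243.2]
tcp_rot: [-179.8, 0.5, -171.5]
ft_force: [0.4, -0.1, 1.3]
finger_gap: 29.5
grip_force: 0.0
```

Run:
```python
from h import *
to((640,6),188.5)
W=snap('wrist');S=snap('side');C=snap('scene')
a=cv2.resize(W['frame'][120:330,150:500],(500,300));b=cv2.resize(S['frame'][150:290,320:460],(300,300))
c=cv2.resize(C['frame'][190:350,180:400],(412,300));d=cv2.resize(S['frame'][220:300,260:340],(300,300))
cv2.imwrite('pics/m11.png',np.vstack([np.hstack([a,b]),np.hstack([c,d,np.zeros((300,88,3),np.uint8)])])[:,:,::-1])
```

```text
[611.2 -58.5 243.2] [-179.8    0.5 -171.5] 29.546907405783678
dx,dy -38.0051175187146 59.53178849589138 rz 0.013043936947951806
```

View pics/m11.png

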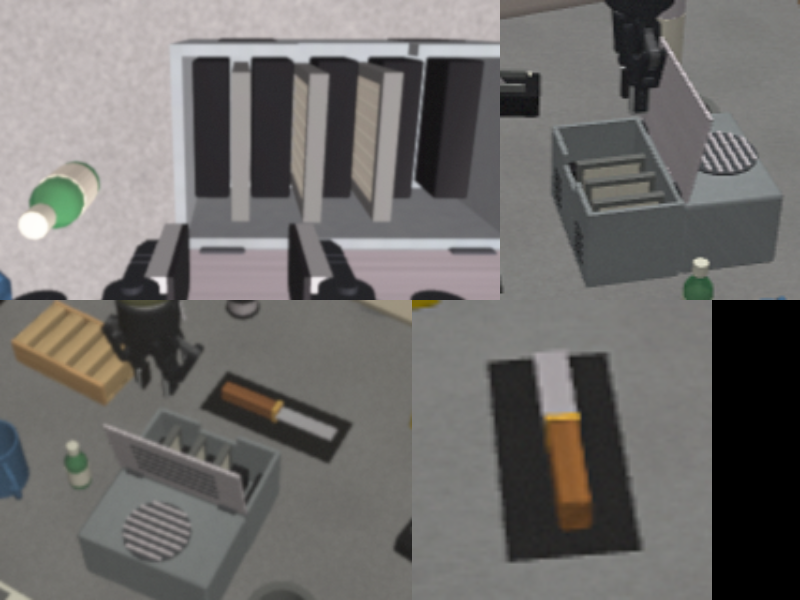

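All three cassettes sit on edge between the ribs with level top bars. The carrier is empty, and the tool lies on its mat. Next I'll close the cover from behind with shut fingers.

Request:
{"api": "servo_tool", "payload": {
  "fingers": [0,0,0,0,0,0,0],
  "linear": [
    [0,0,-0.03],
    [0,0.01,-0.05],
    [-0.02,0.03,-0.05],
    [-0.06,0.05,-0.05],
    [-0.101,0.061,-0.05],
    [-0.101,0.061,-0.05],
    [-0.101,0.061,-0.05]
  ],
  "rotation": [
    [0,0,0],
    [0,0,0],
    [0,0,0],
    [0,0,0],
    [0,0,0],
    [0,0,0],
    [0,0,0]
  ]
}}

```text
time: 34.75
tool_pos: [699.0, 17.6, 283.1]
tcp_rot: [179.9, -0.3, -171.4]
ft_force: [-0.3, -0.1, 1.0]
finger_gap: 0.1
grip_force: 0.0
```

```bash
cat >> h.py <<'E'
def bay():
    x=r.sense();d=x['tool_pos'][:2]-[600.4,1.3]
    print('bay',d@[.989,.148],d@[-.148,.989],x['tool_pos'][2],x['finger_gap'])
E
python3 - <<'E'
from h import *
np.set_printoptions(precision=1,suppress=True)
bay()
S=snap('side');C=snap('scene')
# predicted cover top corners at 1.75
ex=np.array([.989,.148,0]);ey=np.array([-.148,.989,0]);b=np.array([600.4,1.3,0])
for y in(-96,96):print(proj(S,b+ex*76+ey*y+[0,0,216]),proj(C,b+ex*76+ey*y+[0,0,216]))
E
```

```text
bay 99.96775936341398 1.5498727157277343 283.14186965866804 0.12868692291531542
(np.float64(417.2313350067944), np.float64(205.61054168810492)) (np.float64(235.31504471122526), np.float64(255.95077058475684))
(np.float64(393.8088289513968), np.float64(167.00940498008856)) (np.float64(308.17742818095905), np.float64(283.5108147283369))
```

Request:
{"api": "servo_tool", "payload": {
  "fingers": [0,0,0,0,0],
  "linear": [
    [-0.003,0,0.04],
    [-0.003,0,0.075],
    [-0.003,0,0.095],
    [-0.003,0,0.103],
    [-0.003,0,0.103]
  ],
  "rotation": [
    [0,0,0],
    [0,0,0],
    [0,0,0],
    [0,0,0],
    [0,0,0]
  ]
}}

```text
time: 35.35
tool_pos: [701.5, 16.9, 184.0]
tcp_rot: [180.0, -0.1, -171.5]
ft_force: [-0.2, -0.1, -0.2]
finger_gap: -0.3
grip_force: 0.0
```

Request:
{"api": "servo_tool", "payload": {
  "fingers": [0,0,0,0,0,0,0,0,0,0],
  "linear": [
    [0.008,0,0],
    [0.016,0,0],
    [0.024,0,0],
    [0.031,0,0],
    [0.037,0,-0.002],
    [0.043,0,-0.004],
    [0.049,0,-0.006],
    [0.055,0,-0.007],
    [0.055,0,-0.007],
    [0.055,0,-0.007]
  ],
  "rotation": [
    [0,0,0],
    [0,0,0],
    [0,0,0],
    [0,0,0],
    [0,0,0],
    [0,0,0],
    [0,0,0],
    [0,0,0],
    [0,0,0],
    [0,0,0]
  ]
}}

```text
time: 36.35
tool_pos: [647.7, 9.3, 191.3]
tcp_rot: [180.0, -0.0, -171.5]
ft_force: [0.6, -0.7, 0.2]
finger_gap: 0.0
grip_force: 0.0
```

Run:
```python
from h import *
bay();print(r.sense()['ft_force'])
```

```text
bay 48.01194816301081 0.9185821595650772 191.27201932135497 0.03399400430067704
[ 0.55590637 -0.65478811  0.17039106]
```

Request:
{"api": "servo_tool", "payload": {
  "fingers": [0,0,0,0,0,0,0,0,0,0],
  "linear": [
    [0.008,0,0.001],
    [0.016,0,0.002],
    [0.024,0,0.004],
    [0.032,0,0.007],
    [0.04,0,0.011],
    [0.048,0,0.015],
    [0.054,0,0.021],
    [0.06,0,0.028],
    [0.066,0,0.036],
    [0.066,0,0.036]
  ],
  "rotation": [
    [0,0,0],
    [0,0,0],
    [0,0,0],
    [0,0,0],
    [0,0,0],
    [0,0,0],
    [0,0,0],
    [0,0,0],
    [0,0,0],
    [0,0,0]
  ]
}}

```text
time: 37.35
tool_pos: [580.9, -0.4, 153.2]
tcp_rot: [180.0, -0.2, -171.5]
ft_force: [1.1, 0.3, 0.2]
finger_gap: 0.2
grip_force: 0.0
```

Request:
{"api": "servo_tool", "payload": {
  "fingers": [0,0,0,0,0,0,0,0],
  "linear": [
    [0.003,0,0.006],
    [0.005,0,0.012],
    [0.007,0,0.017],
    [0.008,0,0.021],
    [0.009,0,0.024],
    [0.01,0,0.026],
    [0.01,0,0.027],
    [0.01,0,0.027]
  ],
  "rotation": [
    [0,0,0],
    [0,0,0],
    [0,0,0],
    [0,0,0],
    [0,0,0],
    [0,0,0],
    [0,0,0],
    [0,0,0]
  ]
}}

```text
time: 38.15
tool_pos: [573.5, -1.8, 130.0]
tcp_rot: [-180.0, 0.1, -171.5]
ft_force: [-3.9, 0.2, 11.9]
finger_gap: -0.2
grip_force: 5.8
```

Run:
```python
from h import *
bay();print(r.sense()['ft_force'])
```

```text
bay -27.04349859167529 0.9522642613558269 129.96499972270712 -0.23832016943636433
[-3.85552798  0.19654694 11.86899963]
```

Request:
{"api": "servo_tool", "payload": {
  "fingers": [0,0,0,0],
  "linear": [
    [0,0,0.001],
    [0,0,0.002],
    [0,0,0.002],
    [0,0,0.002]
  ],
  "rotation": [
    [0,0,0],
    [0,0,0],
    [0,0,0],
    [0,0,0]
  ]
}}

```text
time: 38.55
tool_pos: [573.6, -1.8, 129.8]
tcp_rot: [-180.0, 0.1, -171.5]
ft_force: [-12.4, 1.8, 25.0]
finger_gap: -0.3
grip_force: 12.6
```

Request:
{"api": "servo_tool", "payload": {
  "fingers": [0,0,0,0,0],
  "linear": [
    [0,0,-0.03],
    [0,0,-0.07],
    [0,0,-0.11],
    [0,0,-0.14],
    [0,0,-0.14]
  ],
  "rotation": [
    [0,0,0],
    [0,0,0],
    [0,0,0],
    [0,0,0],
    [0,0,0]
  ]
}}

```text
time: 39.05
tool_pos: [575.4, -2.1, 272.4]
tcp_rot: [-179.9, 0.5, -171.5]
ft_force: [0.5, 0.3, 0.5]
finger_gap: -0.2
grip_force: 0.0
```

Run:
```python
from h import *
S=snap('side');a=cv2.imread('pics/side0.png')[:,:,::-1].astype(int);b=S['frame'].astype(int)
d=np.abs(a-b).sum(2)[195:290,335:455]  # extractor region
print((d>60).sum(), [tuple(map(int,(c.min()+o,c.max()+o))) for c,o in zip(np.where(d>60),(195,335)) if len(c)])
np.set_printoptions(precision=1,suppress=True)
# cover front edge in side image column profile, start vs now
print([int(x) for x in a[195:215,352].sum(1)],[int(x) for x in b[195:215,352].sum(1)])
print([int(x) for x in a[238:256,365].sum(1)],[int(x) for x in b[238:256,365].sum(1)])
to((416.5,322),83)
```

```text
2 [(206, 248), (353, 379)]
[370, 382, 378, 380, 371, 376, 374, 366, 366, 370, 373, 573, 572, 570, 570, 567, 571, 566, 572, 570] [365, 386, 373, 376, 374, 375, 366, 365, 363, 370, 365, 522, 569, 562, 568, 565, 561, 569, 566, 566]
[580, 579, 575, 576, 581, 577, 577, 575, 575, 579, 330, 334, 317, 236, 231, 241, 234, 236] [571, 569, 573, 576, 574, 573, 573, 565, 573, 576, 328, 335, 310, 230, 231, 232, 236, 237]
[574.4  -2.  269.4] [-179.9    0.3 -171.5] -0.09294149400155576
dx,dy 108.27044002725344 343.76500780069387 rz 105.49989814475185
```

The extractor region matches the starting image, so the cover is fully shut. Now the lever.

Request:
{"api": "servo_tool", "payload": {
  "fingers": [0.05,0.05,0.05,0.05,0.05,0.05,0.05,0.05,0.05,0.05],
  "linear": [
    [0.012,0.036,0],
    [0.025,0.078,0],
    [0.038,0.12,0],
    [0.051,0.16,0],
    [0.064,0.2,0],
    [0.077,0.24,0],
    [0.09,0.28,0],
    [0.1,0.32,0],
    [0.108,0.344,0],
    [0.108,0.344,0]
  ],
  "rotation": [
    [0,0,8],
    [0,0,16],
    [0,0,24],
    [0,0,32],
    [0,0,40],
    [0,0,48],
    [0,0,56],
    [0,0,64],
    [0,0,72],
    [0,0,80]
  ]
}}

```text
time: 40.1
tool_pos: [412.8, 324.8, 264.1]
tcp_rot: [-179.8, -0.0, 108.4]
ft_force: [0.2, -0.6, -0.1]
finger_gap: 50.0
grip_force: 0.0
```

Request:
{"api": "servo_tool", "payload": {
  "fingers": [0.05,0.05,0.05,0.05,0.05,0.05],
  "linear": [
    [0,0,0],
    [0,0,0],
    [0,0,0],
    [0,0,0],
    [0,0,0],
    [0,0,0]
  ],
  "rotation": [
    [0,0,8],
    [0,0,16],
    [0,0,25.5],
    [0,0,25.5],
    [0,0,25.5],
    [0,0,25.5]
  ]
}}

```text
time: 40.7
tool_pos: [415.1, 322.2, 265.5]
tcp_rot: [-179.9, 0.0, 83.2]
ft_force: [-0.2, -0.8, -0.2]
finger_gap: 50.1
grip_force: 0.0
```

Run:
```python
from h import *
np.set_printoptions(precision=1,suppress=True)
to((420,322),83)
W=snap('wrist');g=cv2.cvtColor(W['frame'],cv2.COLOR_RGB2GRAY).astype(int)
print(proj(W,(420,322,94)),proj(W,(416,322,94)))
for v in range(195,260,6): print(v,''.join('#' if c<55 else '+' if c<150 else '.' for c in g[v,230:460:2]))
```

```text
[415.1 322.2 265.5] [-179.9    0.    83.2] 50.142445106888694
dx,dy 0.3670547877792884 4.889742434760437 rz 0.19098272099836322
(np.float64(322.9478943990034), np.float64(220.12576404934765)) (np.float64(318.312861981985), np.float64(220.6649397610598))
195 ..............................................+##########++++++++++++++++++#+#######################+..............
201 ..............................................+#####################################################+..............
207 ......................................+#########################+++.........+#######################+..............
213 ......................................+############+++..................++++#######################+...............
219 ......................................+#########+............+++++#################################+...............
225 ......................................+##########+++++###+++++++++++++++++++++++++++++++++++#######+...............
231 ......................................+##################+++++++++++++++++++++++++++++++++++#######+...............
237 ......................................+############################################################................
243 .......................................++######++..................................................................
249 ...................................................................................................................
255 ...................................................................................................................
```

Request:
{"api": "servo_tool", "payload": {
  "fingers": [0.05,0.05,0.05,0.05,0.05,0.024,0.024,0.024,0.024],
  "linear": [
    [0,-0.001,0.045],
    [0,-0.001,0.09],
    [0,-0.001,0.135],
    [0,-0.001,0.16],
    [0,-0.001,0.168],
    [0,-0.001,0.168],
    [0,-0.001,0.168],
    [0,-0.001,0.168],
    [0,-0.001,0.168]
  ],
  "rotation": [
    [0,0,0],
    [0,0,0],
    [0,0,0],
    [0,0,0],
    [0,0,0],
    [0,0,0],
    [0,0,0],
    [0,0,0],
    [0,0,0]
  ]
}}

```text
time: 41.65
tool_pos: [418.0, 323.3, 102.1]
tcp_rot: [179.6, -0.2, 83.0]
ft_force: [6.4, -3.1, 1.1]
finger_gap: 24.2
grip_force: 11.8
```

Request:
{"api": "servo_tool", "payload": {
  "fingers": [0.024,0.024,0.024,0.024,0.024,0.024,0.024,0.024,0.024,0.024],
  "linear": [
    [0,0.008,-0.006],
    [0,0.016,-0.011],
    [0,0.024,-0.015],
    [0,0.032,-0.019],
    [0,0.04,-0.022],
    [0,0.048,-0.024],
    [0,0.056,-0.025],
    [0,0.062,-0.026],
    [0,0.065,-0.026],
    [0,0.065,-0.026]
  ],
  "rotation": [
    [0,0,0],
    [0,0,0],
    [0,0,0],
    [0,0,0],
    [0,0,0],
    [0,0,0],
    [0,0,0],
    [0,0,0],
    [0,0,0],
    [0,0,0]
  ]
}}

```text
time: 42.65
tool_pos: [479.3, 314.4, 124.0]
tcp_rot: [180.0, 0.0, 83.0]
ft_force: [0.5, -0.4, -0.1]
finger_gap: 24.1
grip_force: 0.0
```

Request:
{"api": "servo_tool", "payload": {
  "fingers": [0.04,0.05,0.05,0.05,0.05,0.05,0.05],
  "linear": [
    [0,0,0],
    [0,0,0],
    [0,0,-0.03],
    [0,0,-0.07],
    [0,0,-0.11],
    [0,0,-0.15],
    [0,0,-0.15]
  ],
  "rotation": [
    [0,0,0],
    [0,0,0],
    [0,0,0],
    [0,0,0],
    [0,0,0],
    [0,0,0],
    [0,0,0]
  ]
}}

```text
time: 43.35
tool_pos: [481.3, 316.1, 282.1]
tcp_rot: [179.5, -0.4, 83.0]
ft_force: [0.3, 0.7, 0.2]
finger_gap: 50.0
grip_force: 0.0
```

Run:
```python
from h import *
np.set_printoptions(precision=1,suppress=True)
print(r.sense()['tool_pos'])
S=snap('side');g=cv2.cvtColor(S['frame'],cv2.COLOR_RGB2GRAY).astype(int)
for v in range(148,206,2): print(v,''.join('#' if c<60 else '+' if c<115 else '.' for c in g[v,290:350]))
for t in(.6,.7,.8,.9,1.):
  print(t,proj(S,np.array([476,315,35])+85*np.array([.993*np.sin(t-.8),-.115*np.sin(t-.8),np.cos(t-.8)])))
W=snap('wrist');g=cv2.cvtColor(W['frame'],cv2.COLOR_RGB2GRAY).astype(int)
for v in range(165,270,6): print(v,''.join('#' if c<55 else '+' if c<150 else '.' for c in g[v,210:430:2]))
for t in(.6,.8,1.):
  print(t,proj(W,np.array([476,315,35])+85*np.array([.993*np.sin(t-.8),-.115*np.sin(t-.8),np.cos(t-.8)])))
```

```text
[481.3 316.1 282.1]
148 ............++++++++++++++++++++++++++++++++++++++++++++++++
150 ..............++++++++++++++++++++++++++++++++++++++++++++++
152 ................++++++++++++++++++++++++++++++++++++++++++++
154 .................++++++++++++++++++++++++++++++++++++++++++.
156 ..................+++++++++++++++++++++++++++++.............
158 ....................++++++++++++++++........................
160 ............................+####+..........................
162 ...........................+#####++.........................
164 ...........................+#####++.........................
166 ...........................+#####+..........................
168 ...........................+####++..........................
170 .............................++++...........................
172 .............................++++...........................
174 .............................++++...........................
176 .............................++++...........................
178 .............................++++...........................
180 .............................++++...
[... 2719 characters left out ...]
...................................
249 ...............................................+++++++++......................................................
255 ..............................................................................................................
261 ..............................................................................................................
267 ..............................................................................................................
0.6 (np.float64(290.27393200919676), np.float64(225.97517082375361))
0.8 (np.float64(310.64690620958083), np.float64(226.28557994126055))
1.0 (np.float64(331.0493581957891), np.float64(225.6556073889555))
```

The lever reads about 0.8 rad in both views. I'll do a final check of the tool and hand in.

Run:
```python
from h import *
S=snap('side');hsv=cv2.cvtColor(S['frame'],cv2.COLOR_RGB2HSV)
m=cv2.inRange(hsv,(5,110,60),(18,255,255))[230:300,270:340]
ys,xs=np.where(m);p=plane(S,xs.mean()+270,ys.mean()+230,20)[:2];print('handle',p,len(xs))
d=p-[410,5];print('mat',d@[-.087,.996],d@[.996,.087])
if abs(d@[.996,.087])<35 and abs(d@[-.087,.996])<100: print(r.hand_in())
```

```text
handle [376.13146648 -59.9706332 ] 273
mat -61.76418825166668 -39.38550447709804
```

The tool has been knocked aside since my last look, so I'll measure it and put it back.

```bash
cat >> h.py <<'E'
def handle(n,roi=None,z=28):
    s=snap(n);m=cv2.inRange(cv2.cvtColor(s['frame'],cv2.COLOR_RGB2HSV),(5,110,60),(18,255,255))
    if roi: k=np.zeros_like(m);a,b,c,d=roi;k[c:d,a:b]=1;m=m*k
    c=max(cv2.findContours(m,0,2)[0],key=cv2.contourArea)
    print(n,cv2.boundingRect(c),*[np.round(plane(s,*p,z)[:2],1) for p in cv2.boxPoints(cv2.minAreaRect(c))])
    return s
E
python3 - <<'E'
from h import *
handle('side',(260,345,225,300));handle('scene',(280,370,220,280))
to((390,-25),95)
E
```

```text
side (279, 256, 15, 30) [353.8 -14. ] [377.6  -4.4] [ 398.4 -124.1] [ 375.9 -132.5]
scene (302, 225, 30, 19) [407.7 -90.9] [ 371.2 -103.5] [358.3  -5.2] [394.3   5.6]
[478.  314.3 272.4] [-1.799e+02  1.000e-01  8.300e+01] 50.05609082469919
dx,dy -347.4619469340371 -46.077704666973545 rz -11.992623467624696
```

Request:
{"api": "servo_tool", "payload": {
  "fingers": [0.05,0.05,0.05,0.05,0.05,0.05,0.05,0.05,0.05,0.05],
  "linear": [
    [-0.038,-0.005,0],
    [-0.08,-0.01,0],
    [-0.123,-0.016,0.01],
    [-0.166,-0.022,0.02],
    [-0.21,-0.028,0.03],
    [-0.25,-0.034,0.04],
    [-0.295,-0.04,0.04],
    [-0.335,-0.045,0.04],
    [-0.347,-0.046,0.04],
    [-0.347,-0.046,0.04]
  ],
  "rotation": [
    [0,0,-2],
    [0,0,-4],
    [0,0,-6],
    [0,0,-8],
    [0,0,-10],
    [0,0,-12],
    [0,0,-12],
    [0,0,-12],
    [0,0,-12],
    [0,0,-12]
  ]
}}

```text
time: 44.6
tool_pos: [389.8, -25.7, 232.9]
tcp_rot: [-179.9, -0.0, 94.8]
ft_force: [0.3, 0.2, 0.9]
finger_gap: 49.9
grip_force: 0.0
```

Run:
```python
from h import *
s=handle('wrist',(230,400,100,340))
g=cv2.cvtColor(s['frame'],cv2.COLOR_RGB2GRAY)
m=(g>170).astype('uint8');hs=cv2.cvtColor(s['frame'],cv2.COLOR_RGB2HSV)
for v in range(20,340,16): print(v,''.join('o' if h[1]>110 else '#' if h[2]<60 else '.' if h[2]<190 else 'W' for h in hs[v,200:440:2]))
to((0,0),95)
```

```text
wrist (284, 186, 33, 100) [356.   -4.2] [ 3.789e+02 -1.000e-01] [395.9 -98.1] [ 371.2 -102.8]
20 ........................................................................................................................
36 ........................................................................................................................
52 ........................................................................................................................
68 ...............................................###############################################..........................
84 ...................................WWWWWWWWWWWWWW.############################################..........................
100 ....................................WWWWWWWWWWWWW..##########################################...........................
116 .....................................WWWWWWWWWWWWW.##########################################...........................
132 ......................................WWWWWWWWWWWWW.#########################################...........................
148 .......
[... 916 characters left out ...]
oooooooooo###############################...............................
276 ...............................................oooooooooooo##############################...............................
292 .............###........#####............................................................#####........##................
308 ......#####.........#########...........................................................##########........#####.........
324 #############.WWW...#########...........................................................##########..WWW.################
[390.2 -24.6 233.1] [-179.9   -0.    94.9] 49.89021925565444
dx,dy 57.60354638775798 -386.7269096123153 rz -0.13736721251734707
```

Request:
{"api": "servo_tool", "payload": {
  "fingers": [0.05,0.05,0.05,0.05,0.05,0.05,0.05,0.05],
  "linear": [
    [-0.005,-0.018,0.03],
    [-0.005,-0.018,0.07],
    [-0.005,-0.018,0.11],
    [-0.005,-0.018,0.15],
    [-0.005,-0.018,0.185],
    [-0.005,-0.018,0.207],
    [-0.005,-0.018,0.207],
    [-0.005,-0.018,0.207]
  ],
  "rotation": [
    [0,0,-4.4],
    [0,0,-4.4],
    [0,0,-4.4],
    [0,0,-4.4],
    [0,0,-4.4],
    [0,0,-4.4],
    [0,0,-4.4],
    [0,0,-4.4]
  ]
}}

```text
time: 45.45
tool_pos: [373.0, -29.8, 27.2]
tcp_rot: [-179.9, -0.1, 99.5]
ft_force: [0.7, 0.3, 1.0]
finger_gap: 50.1
grip_force: 0.0
```

Request:
{"api": "servo_tool", "payload": {
  "fingers": [0.03,0.015,0.015,0.015,0.015,0.015],
  "linear": [
    [0,0,0],
    [0,0,0],
    [0,0,0],
    [0,0,0],
    [0,0,0],
    [0,0,0]
  ],
  "rotation": [
    [0,0,0],
    [0,0,0],
    [0,0,0],
    [0,0,0],
    [0,0,0],
    [0,0,0]
  ],
  "force": 60
}}

```text
time: 46.05
tool_pos: [375.2, -31.0, 29.1]
tcp_rot: [179.8, 0.1, 99.4]
ft_force: [-0.7, 1.3, 7.9]
finger_gap: 20.7
grip_force: 59.7
```

```bash
python3 -c "
from h import *
to((411,-17),95)"
```

```text
[375.2 -31.   29.1] [1.798e+02 1.000e-01 9.940e+01] 20.66055506109377
dx,dy 7.933176344757043 37.646903272895344 rz 4.39283532715865
```

Request:
{"api": "servo_tool", "payload": {
  "fingers": [0.015,0.015,0.015,0.015,0.015,0.015,0.015,0.015],
  "linear": [
    [0,0,-0.02],
    [0.003,0.015,-0.025],
    [0.008,0.036,-0.025],
    [0.008,0.037,-0.02],
    [0.008,0.037,-0.01],
    [0.008,0.037,-0.004],
    [0.008,0.037,-0.001],
    [0.008,0.037,-0.001]
  ],
  "rotation": [
    [0,0,0],
    [0,0,2],
    [0,0,4.4],
    [0,0,4.4],
    [0,0,4.4],
    [0,0,4.4],
    [0,0,4.4],
    [0,0,4.4]
  ]
}}

```text
time: 46.85
tool_pos: [407.3, -16.8, 29.1]
tcp_rot: [-179.8, -0.0, 95.0]
ft_force: [-15.0, 3.0, 28.2]
finger_gap: 20.8
grip_force: 62.6
```

Request:
{"api": "servo_tool", "payload": {
  "fingers": [0.025,0.035,0.05,0.05,0.05,0.05,0.05,0.05,0.05],
  "linear": [
    [0,0,0],
    [0,0,0],
    [0,0,0],
    [0,0,0],
    [0,0,-0.03],
    [0,0,-0.07],
    [0,0,-0.11],
    [0,0,-0.16],
    [0,0,-0.2]
  ],
  "rotation": [
    [0,0,0],
    [0,0,0],
    [0,0,0],
    [0,0,0],
    [0,0,0],
    [0,0,0],
    [0,0,0],
    [0,0,0],
    [0,0,0]
  ]
}}

```text
time: 47.75
tool_pos: [408.7, -16.8, 230.9]
tcp_rot: [179.9, 0.0, 95.0]
ft_force: [0.4, -0.5, 0.2]
finger_gap: 50.3
grip_force: 0.0
```

Run:
```python
from h import *
handle('wrist',(230,400,100,340));s=handle('side',(260,345,225,300))
g=cv2.cvtColor(s['frame'],cv2.COLOR_RGB2GRAY).astype(int)
print([int(c) for c in g[164,312:330]])
a=cv2.imread('pics/side0.png')[:,:,::-1].astype(int);d=np.abs(a-s['frame']).sum(2)[200:290,340:455];print('cover diff',(d>60).sum())
```

```text
wrist (302, 183, 28, 103) [392.8  10.4] [417.6  12.6] [427.3 -88.2] [400.5 -90.5]
side (293, 252, 13, 30) [392.6   4.8] [417.5   8.5] [ 425. -114.] [ 401.7 -117.1]
[123, 121, 122, 116, 85, 24, 30, 32, 30, 30, 26, 65, 108, 120, 118, 120, 119, 118]
cover diff 2
```

The tool is back on the mat (grip point near (408,-18)), the lever is still upright, the cover is shut, and the arm is clear.

```bash
python3 -c "
from bench import r
print(r.hand_in())"
```

```text
the job is handed in; nothing more can be done
None
```

I handed the job in with three cassettes (all the carrier held) seated in the extractor, the cover shut, the lever at about 0.8 rad and the tool on its mat; it had been knocked partly off late in the run and I put it back. The judge returned no verdict.

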